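# Make up two microplastics sampling kits

## Robot

A 6-joint arm with a two-finger parallel gripper is mounted at the origin on the work surface. World frame = base frame: x ahead of the robot, y to its left, z up, the work surface at z = 0. Lengths are in m, angles in rad, forces in N, time in s.
With the tool pointing down it reaches from about 0.425 to 1.125 m from the base axis. Payload 14.9 kg.
Tool frame: the origin (TCP) lies midway between the tips of the shut fingers; the grasp point (between the pads) lies 19 mm behind it; y points along the fingers, x is the direction in which the jaws open and shut, and the axes are right-handed (so a half turn about y gives the same grasp; the last joint's range is limited). The gripper opens to 91 mm and grips with 3 to 60 N. Pads are 32 mm wide; open, the fingers measure 118 mm over their backs; the gripper's body (76 mm by 178 mm) begins 60 mm behind the grasp point.
Start: joints at [-1.329, 0.379, 1.734, -0, 1.028, -0.033], TCP at [0.19, -0.674, 0.185] pointing down, gripper open.
Joint ranges: [-2.77, 2.77], [-0.74, 2.19], [0, 2.66], [-1.06, 4.2], [0.31, 2.87], [-3.08, 3.08]. Speed limits (rad/s): [1.89, 1.89, 2.39, 3.14, 3.14, 3.14].

## Interface

Orientations are given as a rotation vector (axis times angle).
In Python, from station import * gives the robot as it stands. The module is installed in compiled form; this text tells all that it offers.
- The arm moves only by the shell command python3 -m handwheel 'ROWS' [FORCE]. ROWS is JSON, a list of rows, each an object with "travel": the shift along the tool's x, y, z in cm, a list of three; "yaw": the turn about the tool's y in degrees; "gripper": the closure, from 0 (fully open) to 1 (shut). A call has 1 to 20 rows; each row shifts and turns the pose as measured when the row begins, along the tool's axes as they then stand; what a row does not reach is not made up. A row lasts 1/8 s, in which the tool goes at most 62.5 mm and 10.7 degrees, less where a joint would pass 70% of its speed; a pose out of reach is approached as far as the arm can. A call with a gripper value outside its range is refused whole. The fingers move at their own pace and stop on an object; FORCE is the grip in N (left out, the last holds). Time passes only in rows, so rows that do not move let the fingers close. It gives the time, the measured TCP pose, the force and the opening at its end, in the units of the state.
- observe(): the state, without advancing time (a new reading comes with each control period).
- snapshot(name): name is "side" or "top"; returns the picture (400x640x3 uint8, red, green, blue); there is no depth.
- camera_params(name): a dict with "mtx" (3x3 intrinsics, pixels), "pose" (4x4, takes a point from camera to world coordinates). Camera axes: x right, y up, looking along -z (the intrinsics and any distortion apply to the point x, -y, -z); pixel columns grow to the right and rows downward; lengths in m; the calibration is good to about 2 mm. A picture is of the moment at which its call begins. camera_params takes no time and is no camera call.
- sign_off(): hands the job in, once; it reports no verdict.
The state is a dict: "clock": time; "joints": joint angles; "qvel": joint speeds; "effort": joint torques, N m; "tool_pos": TCP position; "orientation": TCP orientation; "ft_force": force on the tool from outside, world axes, zero at the start; "wrist_torque": the same for the moment, N m; "grip_width": finger opening in m.
Only numpy, scipy, OpenCV 4.12 (cv2) and the standard library are available. Lean on these libraries where they do the work, as an engineer would, in place of code of your own. Each camera call takes 0.05 s, during which the arm holds its last target.

## Task

Make up the two sampling kits from the stock on the grey mat. The blue tray gets the amber jar and the white filter cassette, standing upright in a square bay each, and the scoop lying flat in the long bay; the yellow tray gets the green-lidded jar and the black filter cassette, upright in a square bay each. Set things down rather than dropping them, let go of everything, and leave the red-lidded jar, the mouse and the dropper bottle where they are.

Things in the scene. Friction and masses are not known exactly. Their poses are not given: they have to be found in the camera images.
- jar_amber: Brown amber-glass sample jar with a black screw lid. Loose, upright, 42 mm diameter (lid 43 mm), 60 mm tall, lid from 47 mm up, about 0.09 kg, round so any yaw will do. Origin: centre of its underside, z up.
- jar_green: White plastic sample jar with a green screw lid. Loose, upright, 42 mm diameter (lid 43 mm), 60 mm tall, lid from 47 mm up, about 0.09 kg, round so any yaw will do. Origin: centre of its underside, z up.
- jar_red: White plastic sample jar with a red screw lid: spare stock, belongs to neither kit, stays where it is. Loose, upright, 42 mm diameter (lid 43 mm), 60 mm tall, lid from 47 mm up, about 0.09 kg, round so any yaw will do. Origin: centre of its underside, z up.
- cassette_black: Black filter cassette with a red plug on top. Loose, upright: round body 38 mm (39 mm at two grey seams) in diameter and 30 mm tall, with a 16 mm plug on top, 40 mm tall in all, about 0.035 kg. Origin: centre of its underside, z up.
- cassette_white: White filter cassette with a blue plug on top. Loose, upright: round body 38 mm (39 mm at two grey seams) in diameter and 30 mm tall, with a 16 mm plug on top, 40 mm tall in all, about 0.035 kg. Origin: centre of its underside, z up.
- scoop: Hand scoop lying flat, 124 mm long, 16 mm high, about 0.06 kg. Its long axis is its own x: an orange bar handle 14 mm wide (y) from x = -62 to +22 mm, then an open steel bowl 30 mm wide from x = +22 to +62 mm. Origin: middle of its length, on the underside, in the handle; z up. Grasp it across the handle.
- tray_blue: Blue kit tray, fixed to the bench, 146 mm (its x) by 152 mm (its y). Origin: centre of its underside on the bench, z up. Floor 4 mm thick; outer and dividing walls 14 mm high, so the bays are 10 mm deep. One long bay at the -x side, 58 mm (x) by 144 mm (y), centre at x = -40, y = 0 mm; two square bays 68 mm (x) by 70 mm (y) at the +x side, centres at x = +35, y = +37 and x = +35, y = -37 mm.
- tray_yellow: Yellow kit tray, fixed to the bench, 76 mm (its x) by 152 mm (its y). Origin: centre of its underside on the bench, z up. Floor 4 mm thick, walls 14 mm high. Two square bays 68 mm (x) by 70 mm (y), centres at x = 0, y = +37 and x = 0, y = -37 mm.
- mouse: Black computer mouse, 105 x 60 x 33 mm, loose on the bench beyond the stock; must not be disturbed. Origin: centre of its underside.
- dropper: Small green glass dropper bottle, 32 mm diameter, 74 mm tall, loose on the bench beyond the stock; must not be disturbed. Origin: centre of its underside.
Things that resemble listed ones, but are neither listed nor needed, are in the scene too. What is shaped like the cassette_white but purple is not meant.

How it is judged:
At the end, for the whole second after the job is handed in: Things of each kit upright (0.12 rad) or flat on their tray floor (4 mm): jars and cassettes within 18 mm of a square-bay centre in x and y, scoop within 20 mm across, 15 mm along, 0.3 rad of the long bay; all released, at rest; red-lidded jar, mouse, dropper upright, within 20 mm of their starts (x of jar_amber in the frame of tray_blue between 0.017 and 0.053 m and z of jar_amber in the frame of tray_blue between 0 and 0.008 m and angle between each of jar_amber, cassette_white, scoop, jar_green, cassette_black's own z axis and vertical below 0.12 rad and (y of jar_amber in the frame of tray_blue between 0.019 and 0.055 m or y of jar_amber in the frame of tray_blue between -0.055 and -0.019 m) and x of cassette_white in the frame of tray_blue between 0.017 and 0.053 m and z of cassette_white in the frame of tray_blue between 0 and 0.008 m and (y of cassette_white in the frame of tray_blue between 0.019 and 0.055 m or y of cassette_white in the frame of tray_blue between -0.055 and -0.019 m) and x of scoop in the frame of tray_blue between -0.06 and -0.02 m and y of scoop in the frame of tray_blue between -0.015 and 0.015 m and z of scoop in the frame of tray_blue between 0 and 0.008 m and angle between the x axis of scoop and the y axis of tray_blue, either way round below 0.3 rad and x of jar_green in the frame of tray_yellow between -0.018 and 0.018 m and z of jar_green in the frame of tray_yellow between 0 and 0.008 m and (y of jar_green in the frame of tray_yellow between 0.019 and 0.055 m or y of jar_green in the frame of tray_yellow between -0.055 and -0.019 m) and x of cassette_black in the frame of tray_yellow between -0.018 and 0.018 m and z of cassette_black in the frame of tray_yellow between 0 and 0.008 m and (y of cassette_black in the frame of tray_yellow between 0.019 and 0.055 m or y of cassette_black in the frame of tray_yellow between -0.055 and -0.019 m) and linear speed of each of jar_amber, cassette_white, scoop, jar_green, cassette_black below 0.02 m/s and contact force between the fingers and jar_amber below 0.05 N and contact force between the fingers and cassette_white below 0.05 N and contact force between the fingers and scoop below 0.05 N and contact force between the fingers and jar_green below 0.05 N and contact force between the fingers and cassette_black below 0.05 N and distance of each of jar_red, mouse, dropper from where it was at the start of the episode below 0.02 m and angle between each of jar_red, mouse, dropper's own z axis and vertical below 0.15 rad); the robot touches nothing.
It fails at once if the red-lidded jar is shifted by more than 20 mm or tipped over (distance of jar_red from where it was at the start of the episode above 0.02 m or angle between jar_red's own z axis and vertical above 0.3 rad).
It fails at once if the computer mouse is shifted by more than 20 mm or tipped over (distance of mouse from where it was at the start of the episode above 0.02 m or angle between mouse's own z axis and vertical above 0.3 rad).
It fails at once if the green dropper bottle is shifted by more than 20 mm or tipped over (distance of dropper from where it was at the start of the episode above 0.02 m or angle between dropper's own z axis and vertical above 0.3 rad).
It fails at once if a kit item is dropped (moves faster than 0.7 m/s while the gripper is not touching it) ((linear speed of jar_amber above 0.7 m/s and contact force between the fingers and jar_amber below 0.05 N) or (linear speed of cassette_white above 0.7 m/s and contact force between the fingers and cassette_white below 0.05 N) or (linear speed of scoop above 0.7 m/s and contact force between the fingers and scoop below 0.05 N) or (linear speed of jar_green above 0.7 m/s and contact force between the fingers and jar_green below 0.05 N) or (linear speed of cassette_black above 0.7 m/s and contact force between the fingers and cassette_black below 0.05 N)).
It also fails if it takes over 120 s, if anything falls off the work surface, if the arm or the gripper's body presses on something with over 40 N, if the wrist force passes 120 N, or if a joint passes its speed limit or range.

## Working session

There is one attempt and no reset: what is moved stays moved. The work goes in short steps, Python scripts to look and compute and a shell command to move; the robot and the scene stay as the last step left them, time stands still between calls to the robot, and variables do not carry over. Pictures are saved under pics/ and viewed, and the job is handed in when it is done.

```bash
mkdir -p pics; ls; python3 - <<'E'
from station import *
import cv2,numpy as np
for n in("top","side"):
    im=snapshot(n);cv2.imwrite(f"pics/{n}0.png",im[:,:,::-1])
    p=camera_params(n);print(n,p)
print(observe())
E
```

```text
pics
top {'mtx': array([[377.00616585,   0.        , 318.4080553 ],
       [  0.        , 377.00616585, 199.07633379],
       [  0.        ,   0.        ,   1.        ]]), 'pose': array([[ 0.02403288,  0.9978805 , -0.06047261,  0.54404976],
       [-0.99970813,  0.02413785,  0.00100595, -0.00409355],
       [ 0.0024635 ,  0.06043078,  0.99816935,  0.90139169],
       [ 0.        ,  0.        ,  0.        ,  1.        ]])}
side {'mtx': array([[458.9215759 ,   0.        , 321.69507282],
       [  0.        , 458.9215759 , 205.38514713],
       [  0.        ,   0.        ,   1.        ]]), 'pose': array([[-0.88166307,  0.27417595, -0.3840544 ,  0.18034754],
       [-0.47143446, -0.54712732,  0.69166555,  0.73199894],
       [-0.0204886 ,  0.79087245,  0.61163795,  0.67903622],
       [ 0.        ,  0.        ,  0.        ,  1.        ]])}
{'clock': 0.1, 'joints': array([-1.32931371e+00,  3.79347835e-01,  1.73470615e+00, -1.50868042e-05,
        1.02847903e+00, -3.32694072e-02]), 'qvel': array([ 0.00051828,  0.00202317, -0.00160613, -0.0002939 , -0.00085619,
       -0.000331  ]), 'effort': array([-5.94468311e-04, -7.65040183e+01, -4.35294592e+01,  6.51579886e-02,
        3.98789195e-02, -2.33470416e-05]), 'tool_pos': array([ 0.18983938, -0.67338486,  0.18466769]), 'orientation': array([-1.32613652,  1.00497538, -1.00374644]), 'ft_force': array([-0.76336396, -0.21496817, -0.3163742 ]), 'wrist_torque': array([ 0.03221918,  0.05719301, -0.03810819]), 'grip_width': 0.0912898193567339}
```

View pics/top0.png

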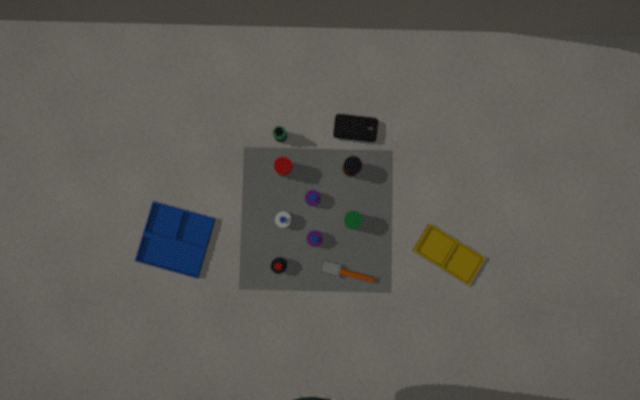

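View pics/side0.png

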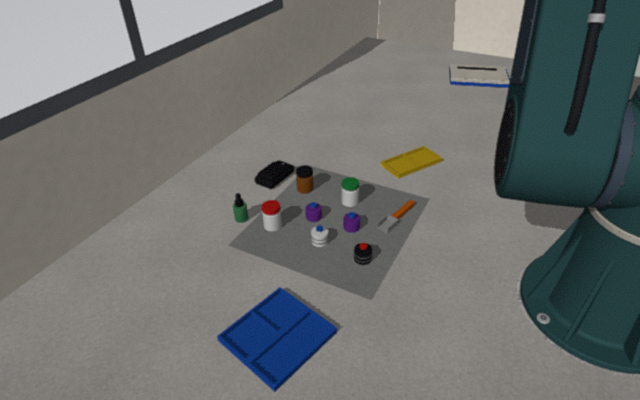

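The top view has image up = +x and left = +y. Blue tray is near (175,240), yellow near (450,255), amber jar (352,166), green (353,220), red (283,166), white cassette (283,219), black cassette (279,265) and scoop (350,272). The two purple cassettes are decoys. I'll enlarge for exact pixels.

```bash
python3 - <<'E'
import cv2
im=cv2.imread("pics/top0.png")
def crop(x0,y0,w,h,s,n):
    c=cv2.resize(im[y0:y0+h,x0:x0+w],None,fx=s,fy=s,interpolation=cv2.INTER_CUBIC)
    c=cv2.convertScaleAbs(c,alpha=1.7)
    for x in range(x0,x0+w,10):
        cv2.line(c,((x-x0)*s,0),((x-x0)*s,6 if x%50 else 14),(255,255,255),1)
        if x%20==0: cv2.putText(c,str(x),((x-x0)*s,22),0,.4,(255,255,255),1)
    for y in range(y0,y0+h,10):
        cv2.line(c,(0,(y-y0)*s),(6,(y-y0)*s),(255,255,255),1)
        if y%20==0: cv2.putText(c,str(y),(8,(y-y0)*s+4),0,.4,(255,255,255),1)
    cv2.imwrite(n,c)
crop(240,110,160,100,5,"pics/c1.png")
crop(240,190,160,110,5,"pics/c2.png")
crop(120,190,110,100,6,"pics/c3.png")
crop(400,210,100,90,6,"pics/c4.png")
E
```

```text
(no output)
```

View pics/c1.png

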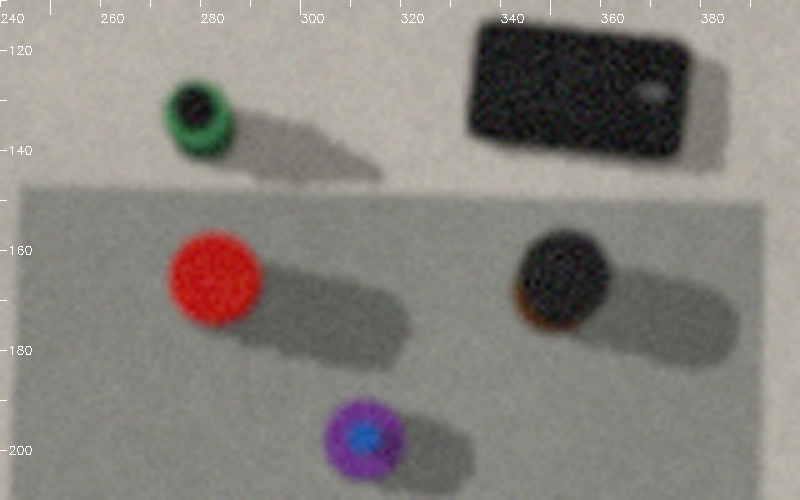

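View pics/c2.png

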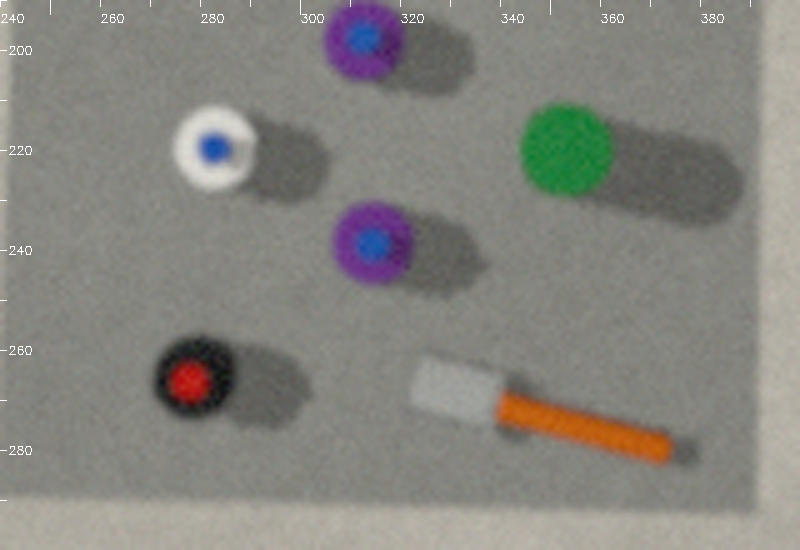

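View pics/c3.png

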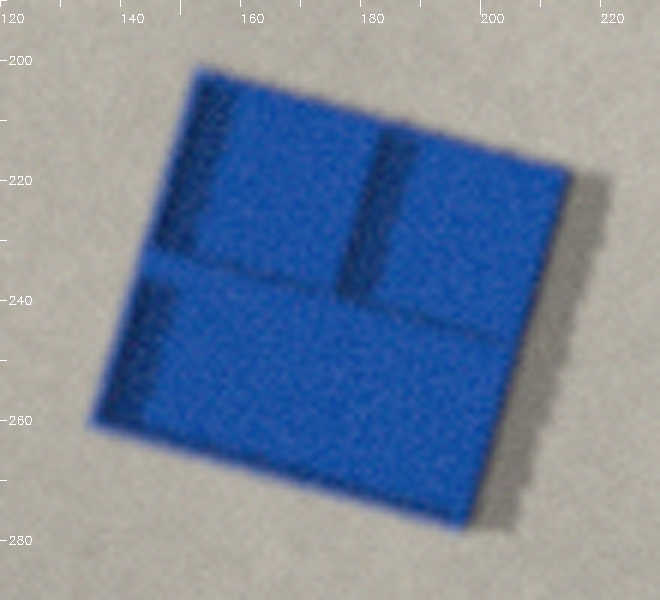

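View pics/c4.png

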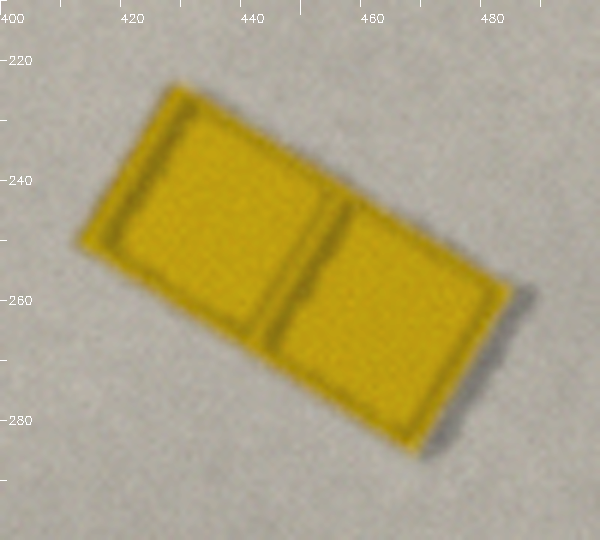

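```bash
cat > h.py <<'E'
from station import *
import cv2,numpy as np
from scipy.spatial.transform import Rotation as R
def px2w(n,uv,z):
    p=camera_params(n);K=p["mtx"];T=np.array(p["pose"])
    d=np.linalg.solve(K,[uv[0],uv[1],1.]);d=T[:3,:3]@np.array([d[0],-d[1],-d[2]])
    return T[:3,3]+d*(z-T[2,3])/d[2]
def w2px(n,P):
    p=camera_params(n);K=p["mtx"];T=np.array(p["pose"])
    c=T[:3,:3].T@(np.array(P)-T[:3,3]);q=K@np.array([c[0],-c[1],-c[2]]);return q[:2]/q[2]
E
python3 - <<'E'
from h import *
np.set_printoptions(precision=4,suppress=True)
for n,uv,z in [("amber",(352.7,165.1),.06),("green",(353.3,220.1),.06),("red",(283,166),.06),("white",(283,219.6),.03),("black",(279,265.3),.03),("blackplug",(278,266.3),.04),("p1",(312.8,198),.03),("p2",(314.6,238.7),.03),("mouse",(356,127.7),.03),("dropper",(279,131.3),.074),("hend",(374.4,280),.013),("bend",(323.7,266),.013)]:
    w=px2w("top",uv,z); print(n,w[:2],"r",np.hypot(*w[:2]),"side px base",w2px("side",[w[0],w[1],0]),"top",w2px("side",[w[0],w[1],z]))
for n,cs,sx,sy in [("blue",[(153.3,201.3),(215,218.3),(198,277.8),(135.3,260.8)],.146,.152),("yellow",[(429.7,223.8),(485.5,258.3),(469.7,285.8),(413,250.3)],.076,.152)]:
    W=np.array([px2w("top",c,.014)[:2] for c in cs])
    L=np.array([[1,1],[1,-1],[-1,-1],[-1,1]])*[sx/2,sy/2]
    c=W.mean(0);H=L.T@(W-c);th=np.arctan2(H[0,1]-H[1,0],H[0,0]+H[1,1])
    Rm=np.array([[np.cos(th),-np.sin(th)],[np.sin(th),np.cos(th)]])
    print(n,c,"yaw",th,"res",((L@Rm.T+c)-W)*1000)
    for b in [(.035,.037),(.035,-.037),(-.04,0),(0,.037),(0,-.037)]:
        q=Rm@b+c; print(b,q,np.hypot(*q))
    for l in L: q=Rm@l+c; print(w2px("side",[q[0],q[1],.014]))
o=observe();print(R.from_rotvec(o["orientation"]).as_matrix())
E
```

```text
amber [ 0.6734 -0.0802] r 0.6781649150269873 side px base [306.7815 188.6544] top [305.7977 168.8351]
green [ 0.55   -0.0838] r 0.5563241588655845 side px base [351.414  201.0206] top [351.8993 180.7994]
red [0.6675 0.0764] r 0.6719037856652416 side px base [275.3813 224.837 ] top [273.1601 204.1706]
white [0.5474 0.0756] r 0.5526266502531355 side px base [321.5721 240.466 ] top [321.2854 230.1385]
black [0.4427 0.0816] r 0.4501913407424549 side px base [364.0697 257.2909] top [364.5926 246.8053]
blackplug [0.4416 0.0828] r 0.44929756519064745 side px base [364.3298 257.8226] top [365.0392 243.7458]
p1 [0.599  0.0081] r 0.5990785752708085 side px base [315.7562 216.5339] top [315.3868 206.4403]
p2 [0.5053 0.0016] r 0.5053222299723772 side px base [353.1884 226.5926] top [353.4764 216.3691]
mouse [ 0.7665 -0.089 ] r 0.7716151803519109 side px base [277.7128 177.7125] top [276.7975 168.1353]
dropper [0.7429 0.0862] r 0.7478980582779612 side px base [246.0691 217.9363] top [242.081  192.4802]
hend [ 0.4121 -0.14  ] r 0.4352203362027711 side px base [413.1533 203.8875] top [413.7035 199.
[... 394 characters left out ...]
504  0.3633] 0.6213128073583916
(0, -0.037) [0.4864 0.2914] 0.5669940720918939
[219.7743 333.838 ]
[282.1858 284.6521]
[339.6991 325.0519]
[277.5185 384.4915]
yellow [ 0.4754 -0.3145] yaw -0.5353334097294858 res [[ 0.948  -0.6107]
 [ 0.7869 -0.3063]
 [-0.1495  1.4755]
 [-1.5855 -0.5584]]
(0.035, 0.037) [ 0.5244 -0.3005] 0.6044159863781021
(0.035, -0.037) [ 0.4867 -0.3642] 0.6078303501848362
(-0.04, 0) [ 0.441  -0.2941] 0.5300867269355453
(0, 0.037) [ 0.4943 -0.2827] 0.5694201359377548
(0, -0.037) [ 0.4566 -0.3463] 0.5730430535551212
[381.7247 160.2378]
[424.8088 144.6005]
[443.5662 156.4597]
[399.5564 173.3863]
[[ 0.2713 -0.0002  0.9625]
 [-0.9625  0.0009  0.2713]
 [-0.0009 -1.      0.    ]]
```

```bash
python3 - <<'E'
import cv2
im=cv2.imread("pics/side0.png")
c=cv2.resize(im[140:300,220:450],None,fx=3.4,fy=3.4,interpolation=cv2.INTER_CUBIC)
cv2.imwrite("pics/s1.png",c)
E
```

```text
(no output)
```

View pics/s1.png

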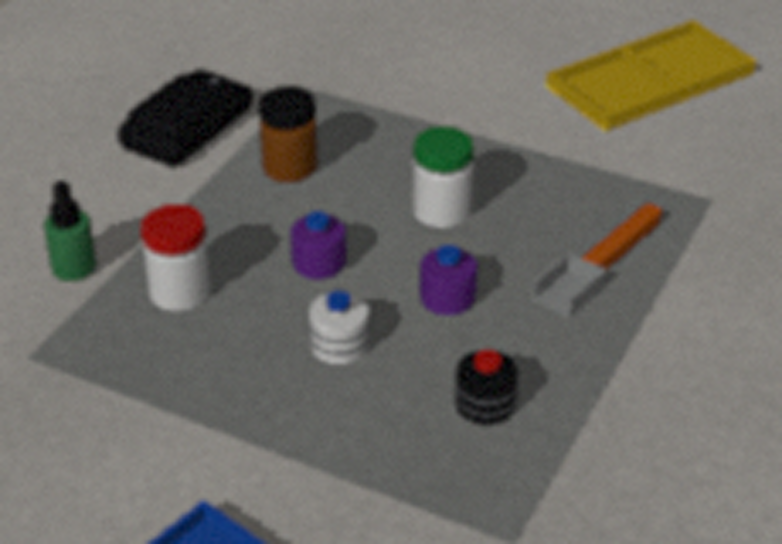

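The side view agrees with the top view to about 2–3 px, within calibration. I'll grip with the jaws along tray x: heading −30.7° for yellow items and −13.8° for blue. The scoop already lies along blue's y axis. First I turn the tool.

```bash
cat >> h.py <<'E'
def go(x,y,z,head):
    o=observe();M=R.from_rotvec(o["orientation"]).as_matrix()
    h=np.degrees(np.arctan2(M[1,0],M[0,0]));d=np.array([x,y,z])-o["tool_pos"]
    print("t %.2f pos %s head %.1f width %.4f F %s tilt %.3f q6 %.2f"%(o["clock"],o["tool_pos"].round(4),h,o["grip_width"],o["ft_force"].round(1),np.arccos(-M[2,1]),o["joints"][5]))
    print("yaw",round(h-head,1),"travel now cm",(M.T@d*100).round(2))
    c,s=np.cos(np.radians(head)),np.sin(np.radians(head))
    print("travel after yaw",np.array([d[0]*c+d[1]*s,-d[2],-d[0]*s+d[1]*c]).round(4)*100)
E
python3 -m handwheel '[{"travel":[0,0,0],"yaw":-8.7,"gripper":0.3},{"travel":[0,0,0],"yaw":-8.7,"gripper":0.3},{"travel":[0,0,0],"yaw":-8.7,"gripper":0.3},{"travel":[0,0,0],"yaw":-8.7,"gripper":0.3},{"travel":[0,0,0],"yaw":-8.7,"gripper":0.3}]' 20
python3 -c "
from h import *
go(.55,-.0838,.14,-30.7)"
```

```text
clock: 0.72
tool_pos: [0.1895, -0.672, 0.1826]
orientation: [-1.529, 0.404, -0.401]
ft_force: [0.9, 0.4, 0.6]
grip_width: 0.064
t 0.72 pos [ 0.1895 -0.672   0.1826] head -29.4 width 0.0640 F [0.9 0.4 0.6] tilt 0.004 q6 -0.82
yaw 1.3 travel now cm [ 2.51  4.48 68.93]
travel after yaw [ 0.96  4.26 68.98]
```

```bash
python3 -m handwheel '[{"travel":[0.1,0.1,2.5],"yaw":1.3,"gripper":0.3},{"travel":[0.1,0.1,5],"yaw":0,"gripper":0.3},{"travel":[0.1,0.1,5],"yaw":0,"gripper":0.3},{"travel":[0.1,0.1,5],"yaw":0,"gripper":0.3},{"travel":[0.1,0.1,5],"yaw":0,"gripper":0.3},{"travel":[0.1,0.1,5],"yaw":0,"gripper":0.3},{"travel":[0.1,0.1,5],"yaw":0,"gripper":0.3},{"travel":[0.1,0.1,5],"yaw":0,"gripper":0.3},{"travel":[0.1,0.1,5],"yaw":0,"gripper":0.3},{"travel":[0.1,0.1,5],"yaw":0,"gripper":0.3},{"travel":[0,0,5],"yaw":0,"gripper":0.3},{"travel":[0,0,5],"yaw":0,"gripper":0.3},{"travel":[0,0,5],"yaw":0,"gripper":0.3},{"travel":[0,0,5],"yaw":0,"gripper":0.3}]'
python3 -c "
from h import *
go(.55,-.0838,.14,-30.7)"
```

```text
clock: 2.48
tool_pos: [0.5491, -0.0785, 0.1726]
orientation: [-1.524, 0.425, -0.419]
ft_force: [0.2, -0.7, -0.4]
grip_width: 0.0638
t 2.48 pos [ 0.5491 -0.0785  0.1726] head -30.9 width 0.0638 F [ 0.2 -0.7 -0.4] tilt 0.007 q6 0.35
yaw -0.2 travel now cm [ 0.36  3.26 -0.42]
travel after yaw [ 0.34  3.26 -0.41]
```

```bash
python3 -m handwheel '[{"travel":[0.35,2,-0.4],"yaw":-0.2,"gripper":0.3},{"travel":[0,3,0],"yaw":0,"gripper":0.3},{"travel":[0,3,0],"yaw":0,"gripper":0.3},{"travel":[0,1,0],"yaw":0,"gripper":0.3},{"travel":[0,0,0],"yaw":0,"gripper":0.3}]'
python3 - <<'E'
from h import *
go(.55,-.0838,.015,-30.7)
a=snapshot("side")[120:300,220:460];b=snapshot("top")[120:300,240:460]
cv2.imwrite("pics/g1.png",cv2.resize(np.hstack([a,b]),None,fx=1.7,fy=1.7,interpolation=cv2.INTER_CUBIC)[:,:,::-1])
E
```

```text
clock: 3.1
tool_pos: [0.5495, -0.0822, 0.0786]
orientation: [-1.525, 0.421, -0.412]
ft_force: [0.4, 0.5, 0.8]
grip_width: 0.0636
t 3.10 pos [ 0.5495 -0.0822  0.0786] head -30.5 width 0.0636 F [0.4 0.5 0.8] tilt 0.008 q6 0.33
yaw 0.2 travel now cm [ 0.17  6.35 -0.14]
travel after yaw [ 0.13  6.36 -0.11]
```

View pics/g1.png

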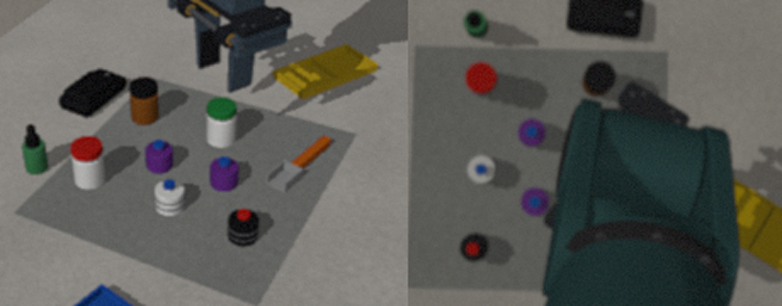

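```bash
python3 - <<'E'
from h import *
im=snapshot("side")
P=observe()["tool_pos"];print(P)
M=R.from_rotvec(observe()["orientation"]).as_matrix()
for p in [P,P+M[:,0]*.032,P-M[:,0]*.032]: print(w2px("side",p))
c=cv2.resize(im[80:230,280:430],None,fx=5,fy=5,interpolation=cv2.INTER_CUBIC)[:600]
c=cv2.convertScaleAbs(c,alpha=1.6)
for p in [P,P+M[:,0]*.032,P-M[:,0]*.032]:
    u=w2px("side",p);cv2.circle(c,(int((u[0]-280)*5),int((u[1]-80)*5)),4,(255,0,0),-1)
cv2.imwrite("pics/g2.png",c[:,:,::-1])
E
```

```text
[ 0.5505177  -0.08211733  0.07989107]
[351.54675043 174.09602867]
[343.95585021 167.87186542]
[359.45440433 180.57991429]
```

View pics/g2.png

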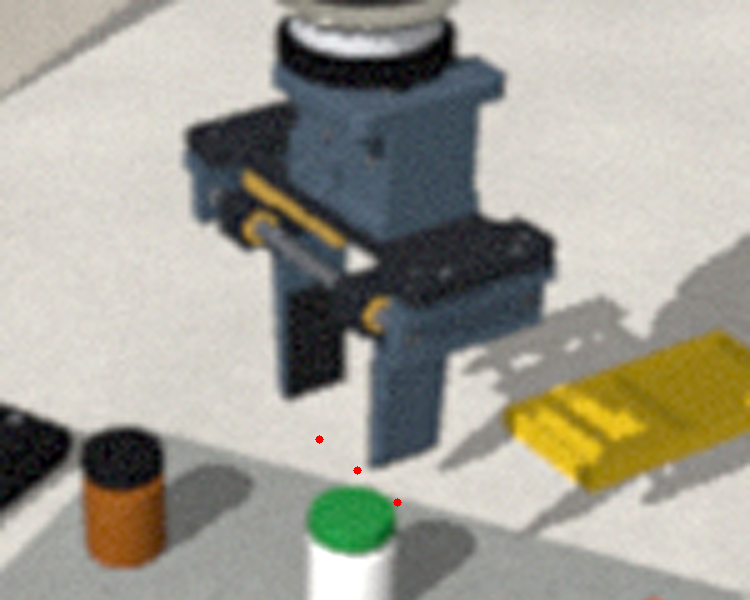

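```bash
python3 - <<'E'
from h import *
np.set_printoptions(precision=4,suppress=True)
s=px2w("top",(379.5,226.5),0); g=np.array([.55,-.0838,.06]); L=(s-g)/.06; print("light per unit z",L)
C=np.array(camera_params("side")["pose"])[:3,3]
for tip,sh in [((375,465),(525,530)),((285,397),(445,468))]:
    for dv in (0,-3):
        t=px2w("side",(tip[0]/5+280,tip[1]/5+80+dv),0); d=C-t
        S=px2w("side",(sh[0]/5+280,sh[1]/5+80+dv),0)
        # t+a d = S - b L(with L z=-1): solve
        A=np.stack([d,L],1); x,res,_,_=np.linalg.lstsq(A,S-t,rcond=None)
        print(dv,"tip",t+x[0]*d,"via light",S-x[1]*L,res)
E
```

```text
light per unit z [-0.2224 -1.1414 -1.    ]
0 tip [ 0.5264 -0.0475  0.1108] via light [ 0.5258 -0.0498  0.1135] [0.]
-3 tip [ 0.5317 -0.0589  0.1105] via light [ 0.5309 -0.0617  0.1139] [0.]
0 tip [ 0.5863 -0.0777  0.1127] via light [ 0.5854 -0.0806  0.1162] [0.]
-3 tip [ 0.5924 -0.0899  0.1125] via light [ 0.5912 -0.0933  0.1167] [0.]
```

Measured against its own shadow, the visible fingertip height is about 0.11 m, while the reported TCP is 0.08 m. The xy agrees. I'll descend part-way around the jar and look again.

```bash
python3 -m handwheel '[{"travel":[0.15,1.5,-0.1],"yaw":0.2,"gripper":0.3},{"travel":[0,2,0],"yaw":0,"gripper":0.3},{"travel":[0,1.3,0],"yaw":0,"gripper":0.3},{"travel":[0,0,0],"yaw":0,"gripper":0.3}]'
python3 - <<'E'
from h import *
go(.55,-.0838,.015,-30.7)
im=snapshot("side")
c=cv2.resize(im[100:230,290:420],None,fx=4.6,fy=4.6,interpolation=cv2.INTER_CUBIC)
c=cv2.convertScaleAbs(c,alpha=1.6)
cv2.imwrite("pics/g3.png",c[:,:,::-1])
E
```

```text
clock: 3.75
tool_pos: [0.5527, -0.0841, 0.0309]
orientation: [-1.524, 0.419, -0.42]
ft_force: [-0.3, -0.2, -0.5]
grip_width: 0.064
t 3.75 pos [ 0.5527 -0.0841  0.0309] head -30.7 width 0.0640 F [-0.3 -0.2 -0.5] tilt 0.006 q6 0.33
yaw 0.0 travel now cm [-0.24  1.59 -0.12]
travel after yaw [-0.25  1.59 -0.11]
```

View pics/g3.png

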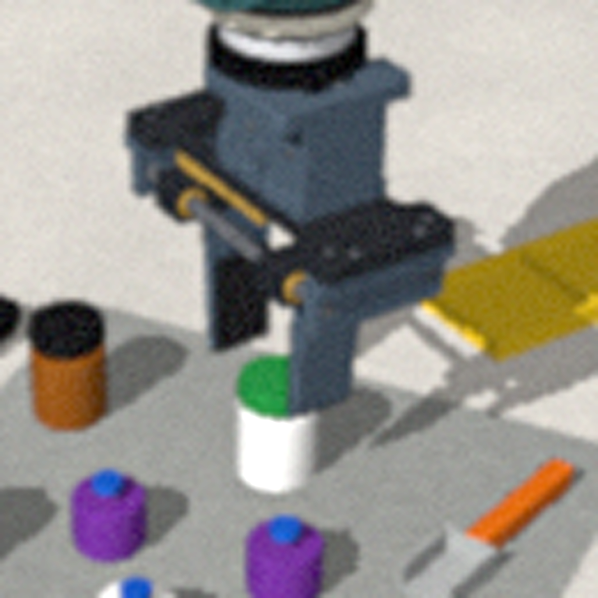

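```bash
python3 -m handwheel '[{"travel":[-0.15,1.2,-0.1],"yaw":0,"gripper":0.3},{"travel":[0,1.0,0],"yaw":0,"gripper":0.3},{"travel":[0,0.8,0],"yaw":0,"gripper":0.3},{"travel":[0,0,0],"yaw":0,"gripper":0.3}]'
python3 - <<'E'
from h import *
go(.55,-.0838,-.015,-30.7)
im=snapshot("side")
P=observe()["tool_pos"];M=R.from_rotvec(observe()["orientation"]).as_matrix()
for k in (.0,.033,.02): print(k,w2px("side",P-M[:,0]*.0385+[0,0,k]))
c=cv2.resize(im[100:230,290:420],None,fx=4.6,fy=4.6,interpolation=cv2.INTER_CUBIC)
c=cv2.convertScaleAbs(c,alpha=1.6)
cv2.imwrite("pics/g4.png",c[:,:,::-1])
E
```

```text
clock: 4.3
tool_pos: [0.5517, -0.0842, 0.0001]
orientation: [-1.524, 0.418, -0.421]
ft_force: [-0.9, 0.2, -0.5]
grip_width: 0.0638
t 4.30 pos [ 5.517e-01 -8.420e-02  1.000e-04] head -30.7 width 0.0638 F [-0.9  0.2 -0.5] tilt 0.006 q6 0.33
yaw 0.0 travel now cm [-0.17  1.51 -0.07]
travel after yaw [-0.17  1.51 -0.06]
0.0 [359.78207158 208.75918727]
0.033 [360.20822107 197.689359  ]
0.02 [360.03844914 202.09942197]
```

View pics/g4.png

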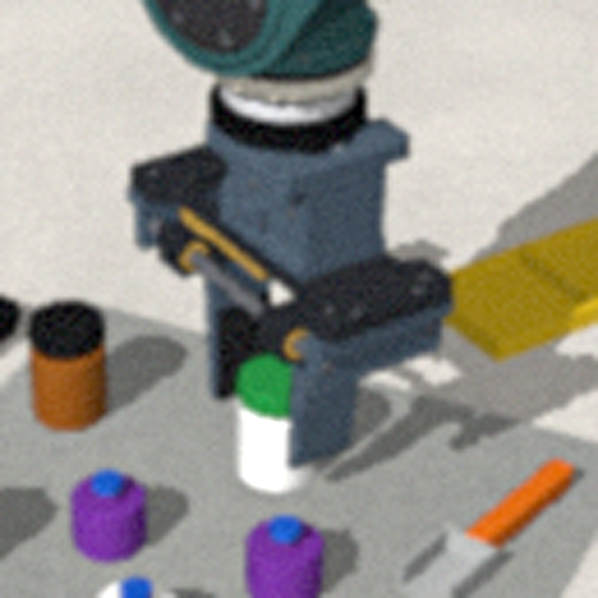

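The tips really do sit about 33 mm above the reported TCP: there is no contact at reported z = 0. I'll touch the mat gently beside the jar to measure that offset.

```bash
python3 -m handwheel '[{"travel":[-0.15,1.2,-0.05],"yaw":0,"gripper":0.3},{"travel":[0,0.8,0],"yaw":0,"gripper":0.3},{"travel":[0,0,0],"yaw":0,"gripper":0.3}]'; for i in 1; do :; done
python3 -m handwheel '[{"travel":[0,0.4,0],"yaw":0,"gripper":0.3},{"travel":[0,0,0],"yaw":0,"gripper":0.3}]'
python3 -m handwheel '[{"travel":[0,0.3,0],"yaw":0,"gripper":0.3},{"travel":[0,0,0],"yaw":0,"gripper":0.3}]'
```

```text
clock: 4.72
tool_pos: [0.5506, -0.0838, -0.0207]
orientation: [-1.524, 0.417, -0.422]
ft_force: [0.2, -0.3, 0.1]
grip_width: 0.0639
clock: 4.97
tool_pos: [0.5508, -0.0838, -0.0249]
orientation: [-1.524, 0.417, -0.422]
ft_force: [1.1, 0.4, 0.9]
grip_width: 0.0638
clock: 5.22
tool_pos: [0.551, -0.0838, -0.0278]
orientation: [-1.524, 0.417, -0.422]
ft_force: [1.1, -0.6, -0.4]
grip_width: 0.0637
```

```bash
for i in 1; do :; done
python3 -m handwheel '[{"travel":[0,0.3,0],"yaw":0,"gripper":0.3},{"travel":[0,0,0],"yaw":0,"gripper":0.3}]'
python3 -m handwheel '[{"travel":[0,0.2,0],"yaw":0,"gripper":0.3},{"travel":[0,0,0],"yaw":0,"gripper":0.3}]'
python3 -m handwheel '[{"travel":[0,0.2,0],"yaw":0,"gripper":0.3},{"travel":[0,0,0],"yaw":0,"gripper":0.3}]'
```

```text
clock: 5.48
tool_pos: [0.5517, -0.0839, -0.0279]
orientation: [-1.524, 0.417, -0.422]
ft_force: [-0.5, 0.1, -0.8]
grip_width: 0.064
clock: 5.72
tool_pos: [0.5522, -0.084, -0.0282]
orientation: [-1.524, 0.417, -0.422]
ft_force: [0.1, -0.2, -0.1]
grip_width: 0.0637
clock: 5.98
tool_pos: [0.5526, -0.084, -0.0282]
orientation: [-1.524, 0.417, -0.421]
ft_force: [0.2, -0.4, -0.0]
grip_width: 0.0639
```

```bash
python3 - <<'E'
from h import *
o=observe();print(o["joints"].round(3),o["effort"].round(1),o["wrist_torque"])
go(.55,-.0838,-.018,-30.7)
im=snapshot("side")
c=cv2.resize(im[100:230,290:420],None,fx=4.6,fy=4.6,interpolation=cv2.INTER_CUBIC)
c=cv2.convertScaleAbs(c,alpha=1.6)
cv2.imwrite("pics/g5.png",c[:,:,::-1])
E
```

```text
[-0.196  0.505  2.067  0.011  0.567  0.331] [  0.  -69.7 -25.9   0.    0.3   0. ] [-0.04684101  0.00386009 -0.02375817]
t 5.97 pos [ 0.5526 -0.084  -0.0282] head -30.7 width 0.0639 F [ 0.2 -0.4 -0. ] tilt 0.006 q6 0.33
yaw 0.0 travel now cm [-0.23 -1.02 -0.11]
travel after yaw [-0.23 -1.02 -0.11]
```

View pics/g5.png

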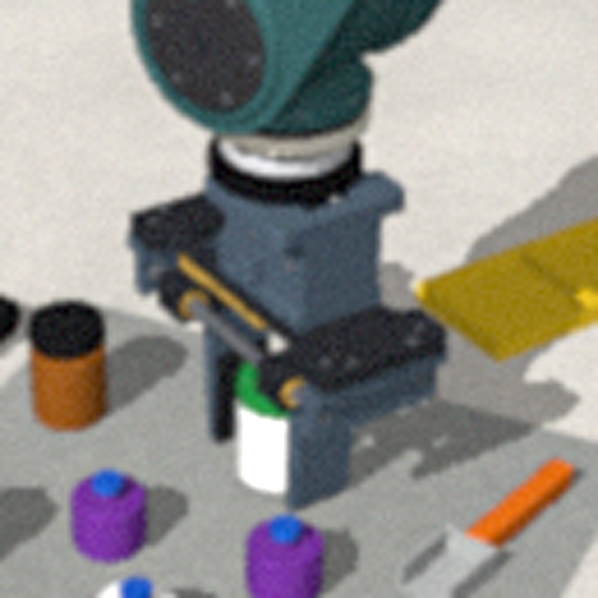

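The arm stops at reported z ≈ −0.028 with zero force, so this is a lower limit of the commands rather than contact. Tips are then about 5 mm above the mat, and I'll take true z = reported + 0.033. I'll rise to −0.018, centre and grip.

```bash

python3 -m handwheel '[{"travel":[-0.25,-1.0,-0.1],"yaw":0,"gripper":0.3},{"travel":[0,0,0],"yaw":0,"gripper":0.3},{"travel":[0,0,0],"yaw":0,"gripper":1},{"travel":[0,0,0],"yaw":0,"gripper":1},{"travel":[0,0,0],"yaw":0,"gripper":1},{"travel":[0,0,0],"yaw":0,"gripper":1},{"travel":[0,0,0],"yaw":0,"gripper":1}]' 20
python3 - <<'E'
from h import *
go(.4943,-.2827,.10,-30.7)
E
```

```text
clock: 6.9
tool_pos: [0.5496, -0.0836, -0.0182]
orientation: [-1.524, 0.417, -0.421]
ft_force: [-1.2, -0.3, 3.0]
grip_width: 0.0416
t 6.90 pos [ 0.5496 -0.0836 -0.0182] head -30.7 width 0.0416 F [-1.2 -0.3  3. ] tilt 0.006 q6 0.33
yaw 0.0 travel now cm [  5.41 -11.94 -19.87]
travel after yaw [  5.41 -11.82 -19.94]
```

```bash

python3 -m handwheel '[{"travel":[0,-1,0],"yaw":0,"gripper":1},{"travel":[0,-2.5,0],"yaw":0,"gripper":1},{"travel":[0,-3,0],"yaw":0,"gripper":1},{"travel":[0,-2.5,0],"yaw":0,"gripper":1},{"travel":[0,0,0],"yaw":0,"gripper":1},{"travel":[0.8,0,-3],"yaw":0,"gripper":1},{"travel":[0.8,0,-3],"yaw":0,"gripper":1},{"travel":[0.8,0,-3],"yaw":0,"gripper":1},{"travel":[0.8,0,-3],"yaw":0,"gripper":1},{"travel":[0.8,0,-3],"yaw":0,"gripper":1},{"travel":[0.8,0,-3],"yaw":0,"gripper":1},{"travel":[0.6,0,-2],"yaw":0,"gripper":1},{"travel":[0,0,0],"yaw":0,"gripper":1}]'
python3 - <<'E'
from h import *
go(.4943,-.2827,-.010,-30.7)
im=snapshot("side")
c=cv2.resize(im[70:220,300:480],None,fx=4,fy=4,interpolation=cv2.INTER_CUBIC)
c=cv2.convertScaleAbs(c,alpha=1.6)
cv2.imwrite("pics/g6.png",c[:,:,::-1])
E
```

```text
clock: 8.52
tool_pos: [0.4886, -0.2878, 0.0694]
orientation: [-1.523, 0.421, -0.415]
ft_force: [-0.4, 0.3, -0.2]
grip_width: 0.0417
t 8.53 pos [ 0.4886 -0.2878  0.0694] head -30.6 width 0.0417 F [-0.4  0.3 -0.2] tilt 0.008 q6 -0.05
yaw 0.1 travel now cm [0.27 7.94 0.68]
travel after yaw [0.22 7.94 0.73]
```

View pics/g6.png

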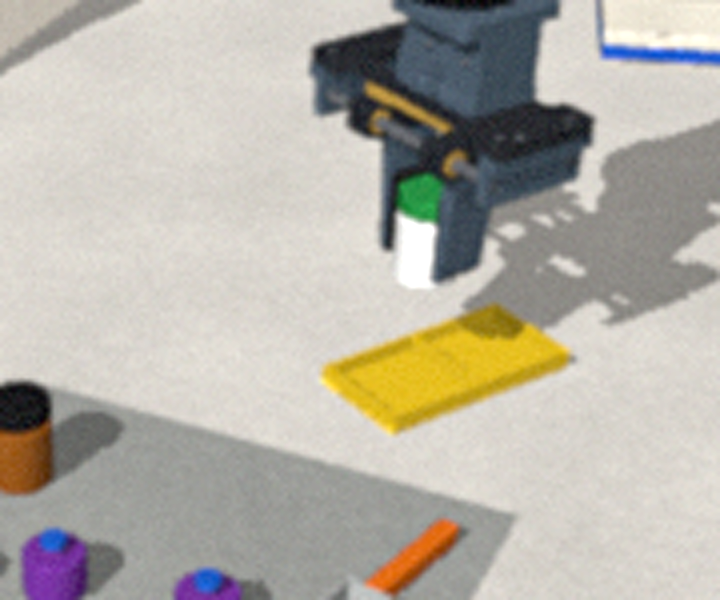

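```bash

python3 -m handwheel '[{"travel":[0.25,1,0.7],"yaw":0.1,"gripper":1},{"travel":[0,2.5,0],"yaw":0,"gripper":1},{"travel":[0,2,0],"yaw":0,"gripper":1},{"travel":[0,1.2,0],"yaw":0,"gripper":1},{"travel":[0,0,0],"yaw":0,"gripper":1}]'
python3 - <<'E'
from h import *
go(.4943,-.2827,-.014,-30.7)
im=snapshot("side")
c=cv2.resize(im[90:220,310:480],None,fx=4,fy=4,interpolation=cv2.INTER_CUBIC)
c=cv2.convertScaleAbs(c,alpha=1.6)
cv2.imwrite("pics/g7.png",c[:,:,::-1])
E
```

```text
clock: 9.2
tool_pos: [0.4958, -0.2778, -0.0018]
orientation: [-1.522, 0.421, -0.413]
ft_force: [0.3, 0.5, -0.8]
grip_width: 0.0416
t 9.20 pos [ 0.4958 -0.2778 -0.0018] head -30.5 width 0.0416 F [ 0.3  0.5 -0.8] tilt 0.009 q6 -0.03
yaw 0.2 travel now cm [ 0.13  1.21 -0.51]
travel after yaw [ 0.12  1.22 -0.5 ]
```

View pics/g7.png

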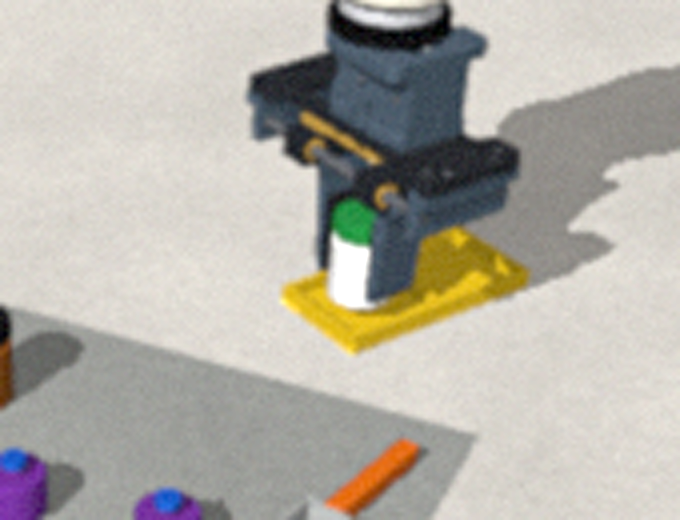

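```bash

python3 -m handwheel '[{"travel":[0.1,0.4,-0.5],"yaw":0.2,"gripper":1},{"travel":[0,0.4,0],"yaw":0,"gripper":1},{"travel":[0,0,0],"yaw":0,"gripper":1}]'
python3 -m handwheel '[{"travel":[0,0.2,0],"yaw":0,"gripper":1},{"travel":[0,0,0],"yaw":0,"gripper":1}]'
python3 -m handwheel '[{"travel":[0,0.2,0],"yaw":0,"gripper":1},{"travel":[0,0,0],"yaw":0,"gripper":1}]'
```

```text
clock: 9.62
tool_pos: [0.4952, -0.2839, -0.0084]
orientation: [-1.523, 0.422, -0.419]
ft_force: [-0.1, 0.3, -1.5]
grip_width: 0.0416
clock: 9.88
tool_pos: [0.4954, -0.284, -0.0102]
orientation: [-1.523, 0.421, -0.419]
ft_force: [-0.6, 0.9, -1.6]
grip_width: 0.0419
clock: 10.12
tool_pos: [0.4954, -0.284, -0.0122]
orientation: [-1.523, 0.421, -0.419]
ft_force: [-0.5, 0.9, -0.6]
grip_width: 0.0418
```

```bash

python3 -m handwheel '[{"travel":[0,0.2,0],"yaw":0,"gripper":1},{"travel":[0,0,0],"yaw":0,"gripper":1}]'
python3 -m handwheel '[{"travel":[0,0.1,0],"yaw":0,"gripper":1},{"travel":[0,0,0],"yaw":0,"gripper":1}]'
```

```text
clock: 10.38
tool_pos: [0.4955, -0.284, -0.0142]
orientation: [-1.523, 0.421, -0.419]
ft_force: [-0.5, 0.7, 0.2]
grip_width: 0.0413
clock: 10.62
tool_pos: [0.4956, -0.284, -0.0142]
orientation: [-1.523, 0.422, -0.419]
ft_force: [-0.2, -0.3, -0.6]
grip_width: 0.0418
```

```bash

python3 -m handwheel '[{"travel":[0,0.1,0],"yaw":0,"gripper":1},{"travel":[0,0,0],"yaw":0,"gripper":0.4},{"travel":[0,0,0],"yaw":0,"gripper":0.3},{"travel":[0,0,0],"yaw":0,"gripper":0.3},{"travel":[0,-1,0],"yaw":0,"gripper":0.3},{"travel":[0,-3,0],"yaw":0,"gripper":0.3},{"travel":[0,-4,0],"yaw":0,"gripper":0.3},{"travel":[0,-3,0],"yaw":0,"gripper":0.3},{"travel":[0,0,0],"yaw":0,"gripper":0.3}]'
python3 - <<'E'
from h import *
go(.4427,.0816,.07,-30.7)
im=snapshot("side")
c=cv2.resize(im[90:220,310:480],None,fx=4,fy=4,interpolation=cv2.INTER_CUBIC)
c=cv2.convertScaleAbs(c,alpha=1.6)
cv2.imwrite("pics/g8.png",c[:,:,::-1])
E
```

```text
clock: 11.75
tool_pos: [0.4956, -0.2849, 0.1002]
orientation: [-1.523, 0.422, -0.418]
ft_force: [-0.6, -0.4, 0.4]
grip_width: 0.064
t 11.75 pos [ 0.4956 -0.2849  0.1002] head -30.7 width 0.0640 F [-0.6 -0.4  0.4] tilt 0.007 q6 -0.03
yaw -0.0 travel now cm [-23.28   3.29  28.77]
travel after yaw [-23.26   3.02  28.81]
```

View pics/g8.png

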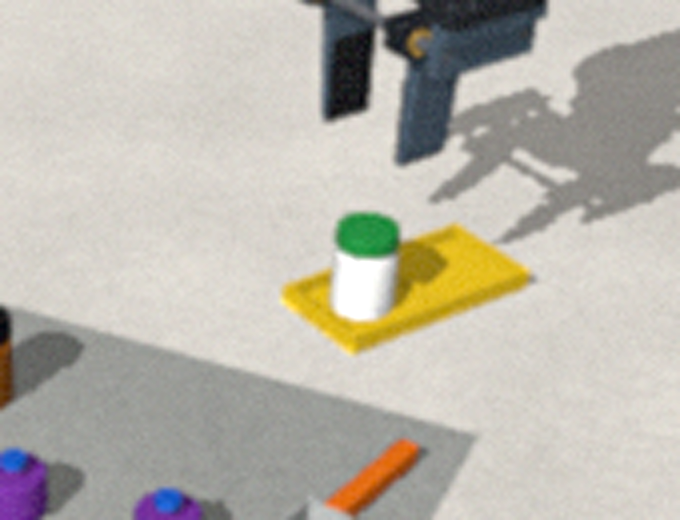

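Green jar is upright in its bay (lid at (367,235) in the crop). Next is the black cassette.

```bash

python3 -m handwheel '[{"travel":[-2.3,0.2,2.85],"yaw":0,"gripper":0.3},{"travel":[-2.3,0.2,2.85],"yaw":0,"gripper":0.3},{"travel":[-2.3,0.2,2.85],"yaw":0,"gripper":0.3},{"travel":[-2.3,0.2,2.85],"yaw":0,"gripper":0.3},{"travel":[-2.3,0.2,2.85],"yaw":0,"gripper":0.3},{"travel":[-2.3,0,2.85],"yaw":0,"gripper":0.3},{"travel":[-2.3,0,2.85],"yaw":0,"gripper":0.3},{"travel":[-2.3,0,2.85],"yaw":0,"gripper":0.3},{"travel":[-2.3,0,2.85],"yaw":0,"gripper":0.3},{"travel":[-2.3,0,2.85],"yaw":0,"gripper":0.3},{"travel":[0,0,0],"yaw":0,"gripper":0.3}]'
python3 - <<'E'
from h import *
go(.4427,.0816,-0.02,-30.7)
E
```

```text
clock: 13.18
tool_pos: [0.4341, 0.0897, 0.0819]
orientation: [-1.524, 0.436, -0.407]
ft_force: [0.5, 0.1, 1.0]
grip_width: 0.0634
t 13.18 pos [0.4341 0.0897 0.0819] head -30.9 width 0.0634 F [0.5 0.1 1. ] tilt 0.019 q6 0.67
yaw -0.2 travel now cm [ 1.35 10.17 -0.26]
travel after yaw [ 1.15 10.19 -0.26]
```

```bash

python3 -m handwheel '[{"travel":[1.1,1,-0.25],"yaw":-0.2,"gripper":0.3},{"travel":[0,2,0],"yaw":0,"gripper":0.3},{"travel":[0,2,0],"yaw":0,"gripper":0.3},{"travel":[0,1.5,0],"yaw":0,"gripper":0.3},{"travel":[0,0,0],"yaw":0,"gripper":0.3}]'
python3 - <<'E'
from h import *
go(.4427,.0816,-0.019,-30.7)
im=snapshot("side")
c=cv2.resize(im[150:290,290:440],None,fx=4,fy=4,interpolation=cv2.INTER_CUBIC)
c=cv2.convertScaleAbs(c,alpha=1.6)
cv2.imwrite("pics/g9.png",c[:,:,::-1])
E
```

```text
clock: 13.8
tool_pos: [0.442, 0.0777, 0.011]
orientation: [-1.525, 0.437, -0.404]
ft_force: [0.1, 0.6, 0.6]
grip_width: 0.0637
t 13.80 pos [0.442  0.0777 0.011 ] head -30.8 width 0.0637 F [0.1 0.6 0.6] tilt 0.021 q6 0.63
yaw -0.1 travel now cm [-0.08  3.    0.37]
travel after yaw [-0.14  3.    0.37]
```

View pics/g9.png

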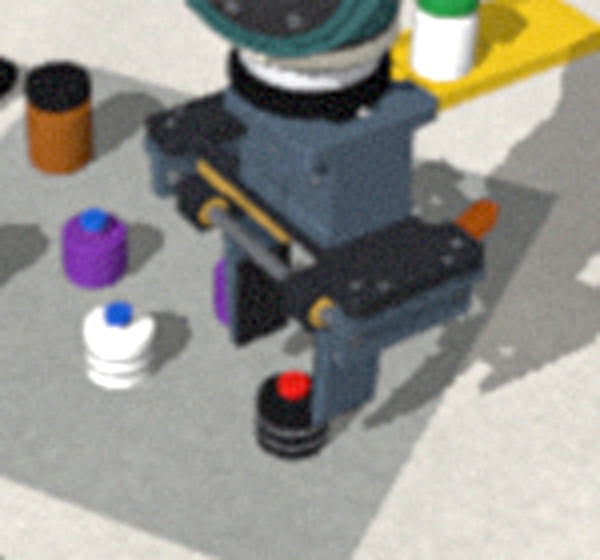

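```bash

python3 -m handwheel '[{"travel":[-0.1,0.5,0.45],"yaw":-0.1,"gripper":0.3},{"travel":[0,1.2,0],"yaw":0,"gripper":0.3},{"travel":[0,1.2,0],"yaw":0,"gripper":0.3},{"travel":[0,0,0],"yaw":0,"gripper":0.3}]'
python3 - <<'E'
from h import *
go(.4427,.0816,-0.019,-30.7)
im=snapshot("side")
c=cv2.resize(im[150:290,290:440],None,fx=4,fy=4,interpolation=cv2.INTER_CUBIC)
c=cv2.convertScaleAbs(c,alpha=1.6)
cv2.imwrite("pics/g10.png",c[:,:,::-1])
E
```

```text
clock: 14.35
tool_pos: [0.4445, 0.0828, -0.0184]
orientation: [-1.524, 0.433, -0.405]
ft_force: [-0.8, -0.1, 0.5]
grip_width: 0.0637
t 14.35 pos [ 0.4445  0.0828 -0.0184] head -30.7 width 0.0637 F [-0.8 -0.1  0.5] tilt 0.019 q6 0.64
yaw 0.0 travel now cm [-0.09  0.06 -0.2 ]
travel after yaw [-0.09  0.06 -0.2 ]
```

View pics/g10.png

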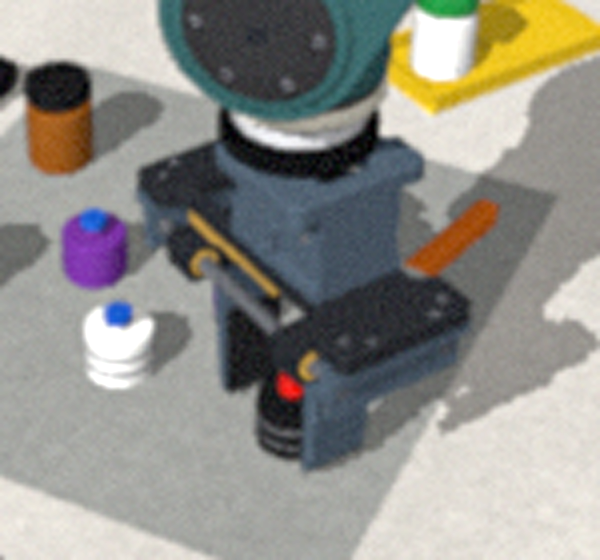

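```bash

python3 -m handwheel '[{"travel":[-0.1,0.05,-0.15],"yaw":0,"gripper":1},{"travel":[0,0,0],"yaw":0,"gripper":1},{"travel":[0,0,0],"yaw":0,"gripper":1},{"travel":[0,0,0],"yaw":0,"gripper":1},{"travel":[0,0,0],"yaw":0,"gripper":1},{"travel":[0,0,0],"yaw":0,"gripper":1},{"travel":[0,-1,0],"yaw":0,"gripper":1},{"travel":[0,-2.5,0],"yaw":0,"gripper":1},{"travel":[0,-3,0],"yaw":0,"gripper":1},{"travel":[0,-3,0],"yaw":0,"gripper":1},{"travel":[0,-1,0],"yaw":0,"gripper":1},{"travel":[0,0,0],"yaw":0,"gripper":1}]'
python3 - <<'E'
from h import *
go(.4566,-.3463,0.08,-30.7)
im=snapshot("side")
c=cv2.resize(im[120:290,270:450],None,fx=3.5,fy=3.5,interpolation=cv2.INTER_CUBIC)
c=cv2.convertScaleAbs(c,alpha=1.6)
cv2.imwrite("pics/g11.png",c[:,:,::-1])
E
```

```text
clock: 15.9
tool_pos: [0.4448, 0.0809, 0.0922]
orientation: [-1.524, 0.432, -0.406]
ft_force: [0.1, -0.1, -1.1]
grip_width: 0.0374
t 15.90 pos [0.4448 0.0809 0.0922] head -30.7 width 0.0374 F [ 0.1 -0.1 -1.1] tilt 0.017 q6 0.64
yaw 0.0 travel now cm [ 22.82   0.77 -36.15]
travel after yaw [ 22.82   1.22 -36.13]
```

View pics/g11.png

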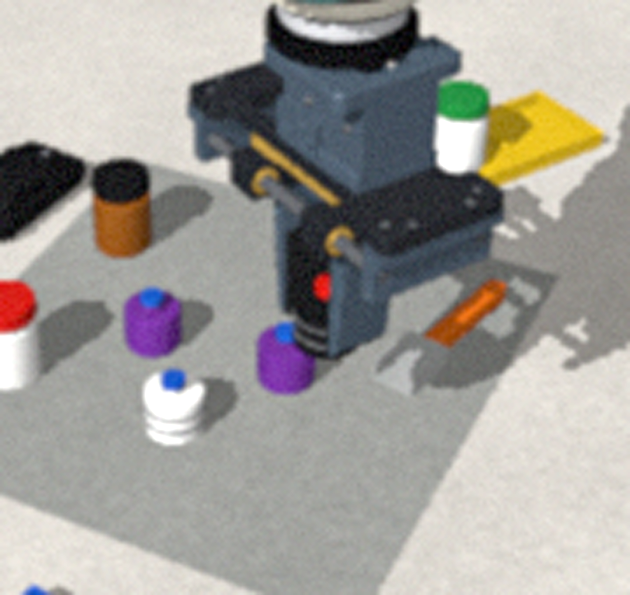

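```bash

python3 -m handwheel '[{"travel":[1,0,-1.6],"yaw":0,"gripper":1},{"travel":[2,0,-3.2],"yaw":0,"gripper":1},{"travel":[2,0,-3.2],"yaw":0,"gripper":1},{"travel":[2,0,-3.2],"yaw":0,"gripper":1},{"travel":[2,0,-3.2],"yaw":0,"gripper":1},{"travel":[2,0,-3.2],"yaw":0,"gripper":1},{"travel":[2,0,-3.2],"yaw":0,"gripper":1},{"travel":[2,0,-3.2],"yaw":0,"gripper":1},{"travel":[2,0,-3.2],"yaw":0,"gripper":1},{"travel":[2,0,-3.2],"yaw":0,"gripper":1},{"travel":[2,0,-3.2],"yaw":0,"gripper":1},{"travel":[1.5,0,-2.4],"yaw":0,"gripper":1},{"travel":[0,0,0],"yaw":0,"gripper":1}]'
python3 - <<'E'
from h import *
go(.4566,-.3463,0,-30.7)
E
```

```text
clock: 17.58
tool_pos: [0.446, -0.3537, 0.0687]
orientation: [-1.52, 0.449, -0.386]
ft_force: [0.0, 0.4, -0.2]
grip_width: 0.0374
t 17.57 pos [ 0.446  -0.3537  0.0687] head -30.6 width 0.0374 F [ 0.   0.4 -0.2] tilt 0.041 q6 -0.16
yaw 0.1 travel now cm [0.82 6.84 1.19]
travel after yaw [0.53 6.87 1.18]
```

```bash
cat >> h.py <<'E'
def tilt():
    o=observe();M=R.from_rotvec(o["orientation"]).as_matrix()
    print("tool y world xy",M[:2,1].round(4),"joints",o["joints"].round(3))
E
python3 -c "
from h import *
tilt()"
python3 -m handwheel '[{"travel":[0.6,1,0.8],"yaw":0.1,"gripper":1},{"travel":[0,1.5,0.3],"yaw":0,"gripper":1},{"travel":[0,1.5,0],"yaw":0,"gripper":1},{"travel":[0,1.2,0],"yaw":0,"gripper":1},{"travel":[0,0.6,0],"yaw":0,"gripper":1},{"travel":[0,0,0],"yaw":0,"gripper":1}]'
python3 - <<'E'
from h import *
go(.4566,-.3463,-.015,-30.7);tilt()
im=snapshot("side")
c=cv2.resize(im[90:220,310:480],None,fx=4,fy=4,interpolation=cv2.INTER_CUBIC)
c=cv2.convertScaleAbs(c,alpha=1.6)
cv2.imwrite("pics/g12.png",c[:,:,::-1])
E
```

```text
tool y world xy [-0.0361  0.0196] joints [-0.707  0.363  2.02  -0.012  0.798 -0.165]
clock: 18.32
tool_pos: [0.4536, -0.3415, 0.0034]
orientation: [-1.518, 0.453, -0.382]
ft_force: [-0.6, 0.1, -0.5]
grip_width: 0.0376
t 18.32 pos [ 0.4536 -0.3415  0.0034] head -30.6 width 0.0376 F [-0.6  0.1 -0.5] tilt 0.046 q6 -0.14
yaw 0.1 travel now cm [ 0.59  1.82 -0.26]
travel after yaw [ 0.5   1.84 -0.26]
tool y world xy [-0.0401  0.023 ] joints [-0.682  0.474  2.023 -0.012  0.69  -0.14 ]
```

View pics/g12.png

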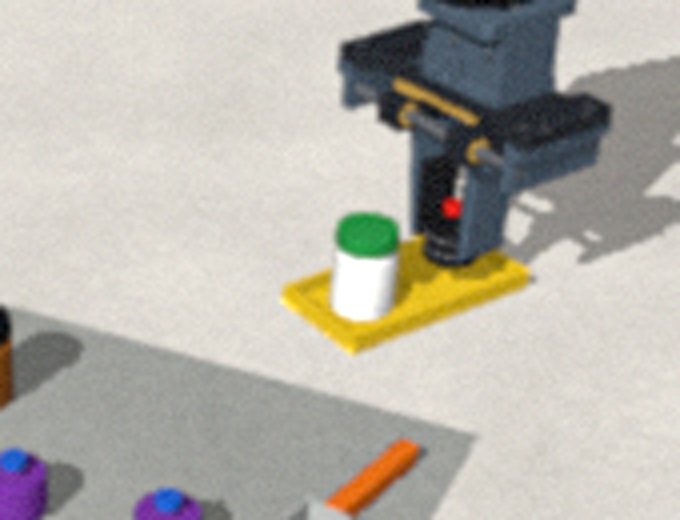

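```bash

python3 -m handwheel '[{"travel":[0.5,0.4,-0.26],"yaw":0.1,"gripper":1},{"travel":[0,0.4,0],"yaw":0,"gripper":1},{"travel":[0,0.4,0],"yaw":0,"gripper":1},{"travel":[0,0,0],"yaw":0,"gripper":1}]'
python3 -m handwheel '[{"travel":[0,0.2,0],"yaw":0,"gripper":1},{"travel":[0,0,0],"yaw":0,"gripper":1}]'
python3 -m handwheel '[{"travel":[0,0.2,0],"yaw":0,"gripper":1},{"travel":[0,0,0],"yaw":0,"gripper":1}]'
python3 -m handwheel '[{"travel":[0,0.2,0],"yaw":0,"gripper":1},{"travel":[0,0,0],"yaw":0,"gripper":1}]'
```

```text
clock: 18.88
tool_pos: [0.4571, -0.3473, -0.0083]
orientation: [-1.519, 0.453, -0.385]
ft_force: [0.1, 0.0, -0.6]
grip_width: 0.0375
clock: 19.12
tool_pos: [0.457, -0.3472, -0.0103]
orientation: [-1.519, 0.453, -0.385]
ft_force: [-0.5, -0.0, -0.6]
grip_width: 0.0374
clock: 19.38
tool_pos: [0.457, -0.3472, -0.0123]
orientation: [-1.519, 0.453, -0.386]
ft_force: [-0.4, 0.0, -0.4]
grip_width: 0.0376
clock: 19.62
tool_pos: [0.4569, -0.3472, -0.0139]
orientation: [-1.519, 0.453, -0.385]
ft_force: [-0.7, -0.7, 2.1]
grip_width: 0.0376
```

```bash

python3 -m handwheel '[{"travel":[0,0.1,0],"yaw":0,"gripper":1},{"travel":[0,0,0],"yaw":0,"gripper":0.5},{"travel":[0,0,0],"yaw":0,"gripper":0.3},{"travel":[0,0,0],"yaw":0,"gripper":0.3},{"travel":[0,-0.5,0],"yaw":0,"gripper":0.3},{"travel":[0,-2,0],"yaw":0,"gripper":0.3},{"travel":[0,-3,0],"yaw":0,"gripper":0.3},{"travel":[0,-3,0],"yaw":0,"gripper":0.3},{"travel":[0,-3,0],"yaw":0,"gripper":0.3},{"travel":[0,0,0],"yaw":0,"gripper":0.3}]'
python3 - <<'E'
from h import *
go(.6734,-.0802,.1,-13.8);tilt()
im=snapshot("side")
c=cv2.resize(im[90:220,310:480],None,fx=4,fy=4,interpolation=cv2.INTER_CUBIC)
c=cv2.convertScaleAbs(c,alpha=1.6)
cv2.imwrite("pics/g13.png",c[:,:,::-1])
E
```

```text
clock: 20.88
tool_pos: [0.4589, -0.3483, 0.1083]
orientation: [-1.516, 0.459, -0.378]
ft_force: [0.2, -0.2, 0.0]
grip_width: 0.064
t 20.88 pos [ 0.4589 -0.3483  0.1083] head -30.7 width 0.0640 F [ 0.2 -0.2  0. ] tilt 0.053 q6 -0.14
yaw -16.9 travel now cm [ 4.81  0.55 34.  ]
travel after yaw [14.43  0.83 31.16]
tool y world xy [-0.0461  0.0266] joints [-0.685  0.317  1.99  -0.011  0.887 -0.143]
```

View pics/g13.png

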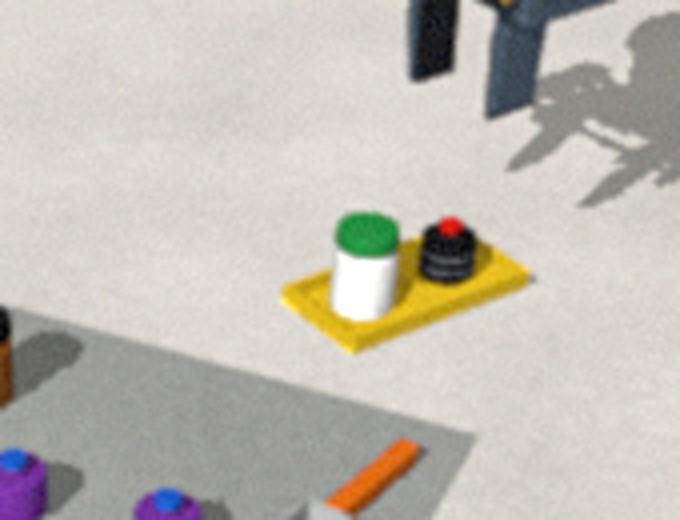

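```bash

python3 -m handwheel '[{"travel":[0,0,0],"yaw":-8.4,"gripper":0.3},{"travel":[0,0,0],"yaw":-8.4,"gripper":0.3},{"travel":[0,0,0],"yaw":0,"gripper":0.3}]'
python3 -c "
from h import *
go(.6734,-.0802,.1,-13.8);tilt()"
python3 -m handwheel '[{"travel":[2,0,4.4],"yaw":0,"gripper":0.3},{"travel":[2,0,4.4],"yaw":0,"gripper":0.3},{"travel":[2,0,4.4],"yaw":0,"gripper":0.3},{"travel":[0,0,0],"yaw":0,"gripper":0.3}]'
python3 -c "
from h import *
go(.6734,-.0802,.1,-13.8);tilt()"
```

```text
clock: 21.3
tool_pos: [0.4575, -0.3471, 0.1058]
orientation: [-1.54, 0.225, -0.143]
ft_force: [-0.4, -0.5, 0.0]
grip_width: 0.0636
t 21.30 pos [ 0.4575 -0.3471  0.1058] head -13.4 width 0.0636 F [-0.4 -0.5  0. ] tilt 0.057 q6 -0.44
yaw 0.4 travel now cm [14.8   0.29 30.97]
travel after yaw [14.6   0.58 31.07]
tool y world xy [-0.0487  0.0287] joints [-0.685  0.32   1.992 -0.011  0.886 -0.443]
clock: 21.8
tool_pos: [0.5487, -0.2298, 0.103]
orientation: [-1.538, 0.24, -0.156]
ft_force: [0.3, -0.8, -0.6]
grip_width: 0.0638
t 21.80 pos [ 0.5487 -0.2298  0.103 ] head -14.5 width 0.0638 F [ 0.3 -0.8 -0.6] tilt 0.059 q6 -0.19
yaw -0.7 travel now cm [ 8.34  0.11 17.6 ]
travel after yaw [ 8.54  0.3  17.51]
tool y world xy [-0.0503  0.0299] joints [-0.439  0.354  1.95   0.007  0.896 -0.191]
```

Tool tilt has crept up to 0.06 rad. A quick test of what drives it:

```bash

python3 -m handwheel '[{"travel":[0,0,0],"yaw":8,"gripper":0.3}]' >/dev/null; python3 -c "
from h import *
tilt();print(observe()['tool_pos'])"
python3 -m handwheel '[{"travel":[0,0,0],"yaw":-8,"gripper":0.3}]' >/dev/null; python3 -c "
from h import *
tilt();print(observe()['tool_pos'])"
python3 -m handwheel '[{"travel":[0,0,0],"yaw":0,"gripper":0.3}]' >/dev/null; python3 -c "
from h import *
tilt();print(observe()['tool_pos'])"
python3 -m handwheel '[{"travel":[0,-3,0],"yaw":0,"gripper":0.3}]' >/dev/null; python3 -c "
from h import *
tilt();print(observe()['tool_pos'])"
python3 -m handwheel '[{"travel":[0,-3,0],"yaw":0,"gripper":0.3}]' >/dev/null; python3 -c "
from h import *
tilt();print(observe()['tool_pos'])"
python3 -m handwheel '[{"travel":[0,3,0],"yaw":0,"gripper":0.3}]' >/dev/null; python3 -c "
from h import *
tilt();print(observe()['tool_pos'])"
```

```text
tool y world xy [-0.0512  0.0301] joints [-0.438  0.354  1.951  0.007  0.896 -0.046]
[ 0.54836918 -0.22960982  0.10242139]
tool y world xy [-0.052   0.0303] joints [-0.439  0.355  1.951  0.007  0.896 -0.182]
[ 0.54776039 -0.22986568  0.10195148]
tool y world xy [-0.0526  0.0306] joints [-0.44   0.355  1.952  0.007  0.895 -0.18 ]
[ 0.54711646 -0.23030117  0.10159459]
tool y world xy [-0.0565  0.0324] joints [-0.442  0.317  1.941  0.006  0.949 -0.175]
[ 0.5468047  -0.23100186  0.12981197]
tool y world xy [-0.0574  0.0328] joints [-0.443  0.279  1.925  0.006  1.004 -0.17 ]
[ 0.54790524 -0.23237484  0.16011532]
tool y world xy [-0.051   0.0298] joints [-0.444  0.312  1.938  0.006  0.95  -0.166]
[ 0.5486216  -0.233204    0.13370215]
```

```bash

cat > t.py <<'E'
from h import *
tilt();print(observe()['tool_pos'].round(4))
E
python3 -m handwheel '[{"travel":[0,3,0],"yaw":0,"gripper":0.3}]' >/dev/null; python3 t.py
python3 -m handwheel '[{"travel":[0,0,0],"yaw":0,"gripper":0.3}]' >/dev/null; python3 t.py
python3 -m handwheel '[{"travel":[0,-6,0],"yaw":0,"gripper":0.3}]' >/dev/null; python3 t.py
python3 -m handwheel '[{"travel":[0,0,0],"yaw":0,"gripper":0.3}]' >/dev/null; python3 t.py
python3 -m handwheel '[{"travel":[0,0,0],"yaw":0,"gripper":0.3}]' >/dev/null; python3 t.py
python3 -m handwheel '[{"travel":[0,1.5,0],"yaw":0,"gripper":0.3}]' >/dev/null; python3 t.py
python3 -m handwheel '[{"travel":[0,1.5,0],"yaw":0,"gripper":0.3}]' >/dev/null; python3 t.py
python3 -m handwheel '[{"travel":[0,1.5,0],"yaw":0,"gripper":0.3}]' >/dev/null; python3 t.py
```

```text
tool y world xy [-0.0502  0.0294] joints [-0.444  0.352  1.952  0.006  0.896 -0.162]
[ 0.5468 -0.2329  0.1034]
tool y world xy [-0.0533  0.0308] joints [-0.445  0.354  1.953  0.006  0.896 -0.158]
[ 0.5452 -0.2327  0.1018]
tool y world xy [-0.0601  0.034 ] joints [-0.446  0.28   1.926  0.006  1.005 -0.155]
[ 0.5458 -0.2337  0.1594]
tool y world xy [-0.0535  0.0309] joints [-0.447  0.274  1.921  0.006  1.007 -0.153]
[ 0.5485 -0.2354  0.1645]
tool y world xy [-0.0531  0.0307] joints [-0.447  0.273  1.922  0.006  1.008 -0.151]
[ 0.5484 -0.2356  0.165 ]
tool y world xy [-0.0514  0.0299] joints [-0.447  0.291  1.93   0.006  0.98  -0.15 ]
[ 0.5481 -0.2355  0.1503]
tool y world xy [-0.0525  0.0304] joints [-0.447  0.312  1.939  0.006  0.951 -0.15 ]
[ 0.5467 -0.2348  0.1336]
tool y world xy [-0.0538  0.031 ] joints [-0.447  0.333  1.947  0.006  0.923 -0.15 ]
[ 0.5452 -0.234   0.1166]
```

Tilt creep is small per row and tied to motion lag, so it is tolerable with fewer, longer rows. I'll carry on with the amber jar and aim the true tip along the tool axis.

```bash
cat >> h.py <<'E'
def tip(x,y,z,head):
    o=observe();M=R.from_rotvec(o["orientation"]).as_matrix()
    h=np.degrees(np.arctan2(M[1,0],M[0,0]));T=o["tool_pos"]-.033*M[:,1];d=np.array([x,y,z])-T
    t=np.arccos(-M[2,1])
    print("t %.2f TIP %s head %.1f width %.4f F %s tilt %.3f %s q6 %.2f"%(o["clock"],T.round(4),h,o["grip_width"],o["ft_force"].round(1),t,M[:2,1].round(3),o["joints"][5]))
    Mr=R.from_rotvec(M[:,1]*np.radians(h-head)).as_matrix()@M
    print("yaw",round(h-head,1),"travel now cm",(M.T@d*100).round(2),"after yaw",(Mr.T@d*100).round(2))
def view(n,x0,y0,w,h,s,f):
    c=cv2.resize(snapshot(n)[y0:y0+h,x0:x0+w],None,fx=s,fy=s,interpolation=cv2.INTER_CUBIC)
    cv2.imwrite("pics/"+f,cv2.convertScaleAbs(c,alpha=1.6)[:,:,::-1])
E
python3 -c "
from h import *
tip(.6734,-.0802,.11,-13.8)"
```

```text
t 23.55 TIP [ 0.547  -0.2351  0.1496] head -17.2 width 0.0638 F [-0.2  0.2 -0.2] tilt 0.062 [-0.054  0.031] q6 -0.15
yaw -3.4 travel now cm [ 7.72  3.75 18.48] after yaw [ 8.8   3.75 17.99]
```

```bash

python3 -m handwheel '[{"travel":[2,0.5,4.6],"yaw":-3.4,"gripper":0.3},{"travel":[2.2,0.5,4.5],"yaw":0,"gripper":0.3},{"travel":[2.2,0.5,4.5],"yaw":0,"gripper":0.3},{"travel":[2.2,0.3,4.4],"yaw":0,"gripper":0.3},{"travel":[0,0,0],"yaw":0,"gripper":0.3}]'
python3 -c "
from h import *
tip(.6734,-.0802,.015,-13.8)"
```

```text
clock: 24.18
tool_pos: [0.6727, -0.0756, 0.086]
orientation: [-1.536, 0.241, -0.137]
ft_force: [-0.3, 0.2, -0.5]
grip_width: 0.0638
t 24.18 TIP [ 0.6748 -0.0767  0.1189] head -13.8 width 0.0638 F [-0.3  0.2 -0.5] tilt 0.071 [-0.063  0.033] q6 0.07
yaw -0.0 travel now cm [ 0.67 10.36 -0.55] after yaw [ 0.67 10.36 -0.55]
```

```bash

python3 -m handwheel '[{"travel":[0.7,4.2,-0.5],"yaw":0,"gripper":0.3},{"travel":[0,0,0],"yaw":0,"gripper":0.3}]'
python3 -c "
from h import *
tip(.6734,-.0802,.015,-13.8)
view('side',240,90,150,130,4.6,'a1.png')"
```

```text
clock: 24.42
tool_pos: [0.6742, -0.0807, 0.0406]
orientation: [-1.536, 0.243, -0.135]
ft_force: [-0.0, 0.0, 0.3]
grip_width: 0.0639
t 24.43 TIP [ 0.6763 -0.0818  0.0735] head -13.8 width 0.0639 F [-0.   0.   0.3] tilt 0.074 [-0.066  0.034] q6 0.06
yaw -0.0 travel now cm [ 0.1   5.86 -0.01] after yaw [ 0.1   5.86 -0.01]
```

View pics/a1.png

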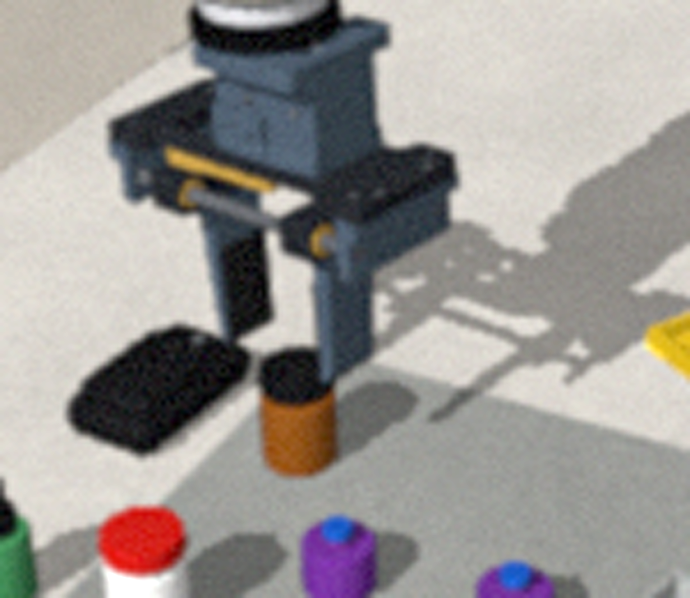

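```bash

python3 -m handwheel '[{"travel":[0.1,2.5,0],"yaw":0,"gripper":0.3},{"travel":[0.1,2.5,0],"yaw":0,"gripper":0.3},{"travel":[0.1,0.8,0],"yaw":0,"gripper":0.3},{"travel":[0,0,0],"yaw":0,"gripper":0.3}]'
python3 -c "
from h import *
tip(.6734,-.0802,.015,-13.8)
view('side',240,90,150,130,4.6,'a2.png')"
```

```text
clock: 24.98
tool_pos: [0.6757, -0.0807, -0.0158]
orientation: [-1.536, 0.24, -0.14]
ft_force: [-0.4, -0.1, 0.1]
grip_width: 0.064
t 24.98 TIP [ 0.6777 -0.0818  0.0171] head -13.9 width 0.0640 F [-0.4 -0.1  0.1] tilt 0.068 [-0.06   0.033] q6 0.06
yaw -0.1 travel now cm [-0.44  0.24  0.05] after yaw [-0.44  0.24  0.05]
```

View pics/a2.png

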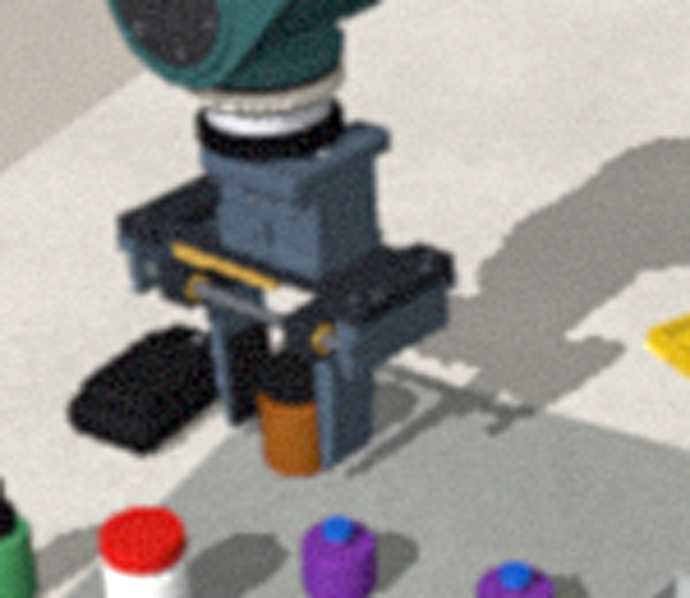

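```bash

python3 -m handwheel '[{"travel":[-0.4,0.2,0],"yaw":0,"gripper":0.3},{"travel":[0,0,0],"yaw":0,"gripper":1},{"travel":[0,0,0],"yaw":0,"gripper":1},{"travel":[0,0,0],"yaw":0,"gripper":1},{"travel":[0,0,0],"yaw":0,"gripper":1},{"travel":[0,0,0],"yaw":0,"gripper":1}]'
python3 -c "
from h import *
tip(.538,.3549,.12,-13.8)
view('side',240,90,150,130,4.6,'a3.png')"
```

```text
clock: 25.78
tool_pos: [0.6727, -0.0798, -0.0155]
orientation: [-1.537, 0.237, -0.142]
ft_force: [-0.0, 0.7, -1.0]
grip_width: 0.0419
t 25.77 TIP [ 0.6746 -0.0808  0.0174] head -13.9 width 0.0419 F [-0.   0.7 -1. ] tilt 0.066 [-0.057  0.032] q6 0.06
yaw -0.1 travel now cm [-24.31  -8.04  39.18] after yaw [-24.26  -8.04  39.21]
```

View pics/a3.png

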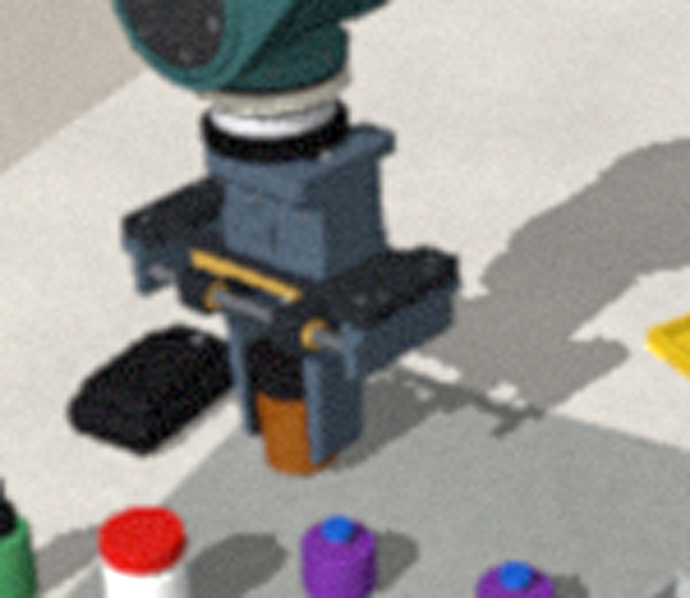

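```bash

python3 -m handwheel '[{"travel":[0,-2,0],"yaw":0,"gripper":1},{"travel":[0,-5,0],"yaw":0,"gripper":1},{"travel":[0,-5,0],"yaw":0,"gripper":1},{"travel":[0,0,0],"yaw":0,"gripper":1}]'
python3 -c "
from h import *
tip(.538,.3549,.13,-13.8)"
```

```text
clock: 26.32
tool_pos: [0.6805, -0.084, 0.1116]
orientation: [-1.537, 0.237, -0.143]
ft_force: [0.7, 1.1, -1.7]
grip_width: 0.0417
t 26.32 TIP [ 0.6823 -0.0851  0.1446] head -13.9 width 0.0417 F [ 0.7  1.1 -1.7] tilt 0.065 [-0.056  0.032] q6 0.06
yaw -0.1 travel now cm [-24.42   3.67  39.19] after yaw [-24.37   3.67  39.22]
```

```bash

python3 -m handwheel '[{"travel":[-1.4,0,2.2],"yaw":0,"gripper":1},{"travel":[-2.6,0.1,4.2],"yaw":0,"gripper":1},{"travel":[-2.6,0.1,4.2],"yaw":0,"gripper":1},{"travel":[-2.6,0.1,4.2],"yaw":0,"gripper":1},{"travel":[-2.6,0.1,4.2],"yaw":0,"gripper":1},{"travel":[-2.6,0.1,4.2],"yaw":0,"gripper":1},{"travel":[-2.6,0.1,4.2],"yaw":0,"gripper":1},{"travel":[-2.6,0.1,4.2],"yaw":0,"gripper":1},{"travel":[-2.6,0.1,4.2],"yaw":0,"gripper":1},{"travel":[-2.2,0.1,3.5],"yaw":0,"gripper":1},{"travel":[0,0,0],"yaw":0,"gripper":1}]'
python3 -c "
from h import *
tip(.538,.3549,.10,-13.8)
view('side',150,120,260,280,2.1,'a4.png')"
```

```text
clock: 27.7
tool_pos: [0.5205, 0.3756, 0.1203]
orientation: [-1.541, 0.244, -0.133]
ft_force: [0.6, -1.6, -1.6]
grip_width: 0.0414
t 27.70 TIP [0.5227 0.3746 0.1533] head -13.8 width 0.0414 F [ 0.6 -1.6 -1.6] tilt 0.073 [-0.067  0.029] q6 0.76
yaw 0.0 travel now cm [ 2.34  5.15 -1.61] after yaw [ 2.34  5.15 -1.61]
```

View pics/a4.png

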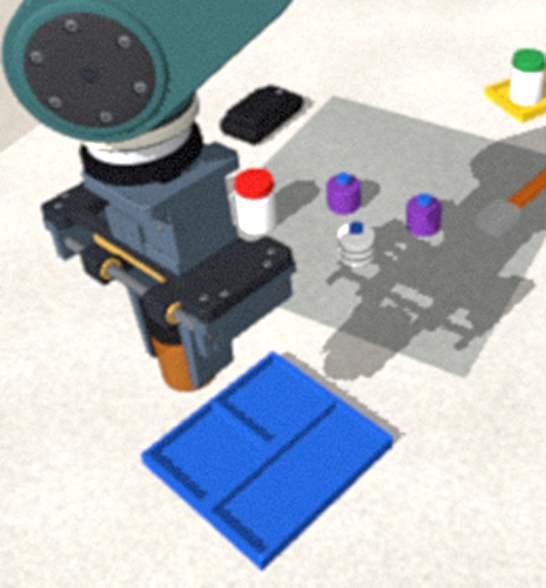

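```bash

python3 -m handwheel '[{"travel":[2.3,3,-1.6],"yaw":0,"gripper":1},{"travel":[0.2,4,0],"yaw":0,"gripper":1},{"travel":[0.2,3,0],"yaw":0,"gripper":1},{"travel":[0,0,0],"yaw":0,"gripper":1}]'
python3 -c "
from h import *
tip(.539,.3545,.021,-13.8)
view('side',200,200,180,200,3,'a5.png')"
```

```text
clock: 28.25
tool_pos: [0.5352, 0.3519, 0.0151]
orientation: [-1.543, 0.247, -0.133]
ft_force: [-0.6, -0.1, -0.5]
grip_width: 0.0418
t 28.25 TIP [0.5375 0.351  0.048 ] head -13.9 width 0.0418 F [-0.6 -0.1 -0.5] tilt 0.075 [-0.069  0.027] q6 0.70
yaw -0.1 travel now cm [0.26 2.69 0.35] after yaw [0.26 2.69 0.35]
```

View pics/a5.png

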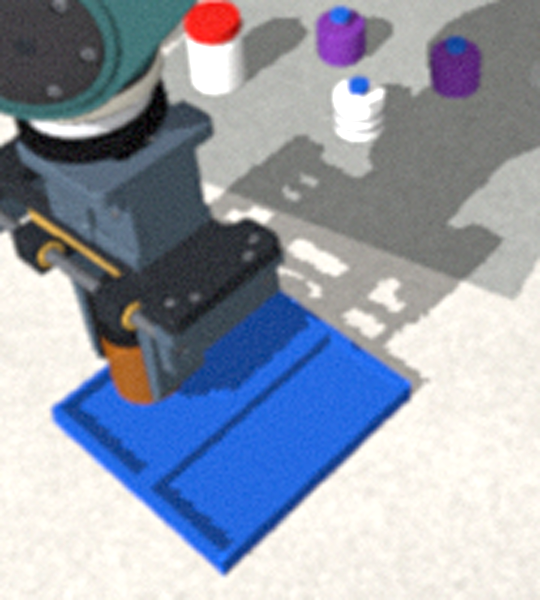

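```bash

python3 -m handwheel '[{"travel":[0.3,1,0.3],"yaw":0,"gripper":1},{"travel":[0.1,0.9,0],"yaw":0,"gripper":1},{"travel":[0,0,0],"yaw":0,"gripper":1}]'
python3 -m handwheel '[{"travel":[0,0.3,0],"yaw":0,"gripper":1},{"travel":[0,0,0],"yaw":0,"gripper":1}]'
python3 -m handwheel '[{"travel":[0,0.2,0],"yaw":0,"gripper":1},{"travel":[0,0,0],"yaw":0,"gripper":1}]'
python3 -m handwheel '[{"travel":[0,0.2,0],"yaw":0,"gripper":1},{"travel":[0,0,0],"yaw":0,"gripper":1}]'
python3 -c "
from h import *
tip(.539,.3545,.021,-13.8)"
```

```text
clock: 28.68
tool_pos: [0.5412, 0.3556, -0.001]
orientation: [-1.539, 0.243, -0.137]
ft_force: [0.2, -0.5, -1.6]
grip_width: 0.0417
clock: 28.92
tool_pos: [0.5413, 0.356, -0.0036]
orientation: [-1.539, 0.243, -0.138]
ft_force: [0.0, 0.4, -1.7]
grip_width: 0.0418
clock: 29.18
tool_pos: [0.5412, 0.3562, -0.0054]
orientation: [-1.539, 0.243, -0.138]
ft_force: [0.2, 0.7, -0.0]
grip_width: 0.0419
clock: 29.42
tool_pos: [0.5411, 0.3563, -0.0075]
orientation: [-1.539, 0.242, -0.138]
ft_force: [-0.9, -0.5, -0.1]
grip_width: 0.0417
t 29.43 TIP [0.5432 0.3552 0.0254] head -13.9 width 0.0417 F [-0.9 -0.5 -0.1] tilt 0.071 [-0.063  0.031] q6 0.70
yaw -0.1 travel now cm [-0.36  0.46 -0.18] after yaw [-0.36  0.46 -0.18]
```

```bash

python3 -m handwheel '[{"travel":[-0.4,0.2,-0.1],"yaw":0,"gripper":1},{"travel":[0,0,0],"yaw":0,"gripper":1}]'
python3 -m handwheel '[{"travel":[0,0.15,0],"yaw":0,"gripper":1},{"travel":[0,0,0],"yaw":0,"gripper":1}]'
python3 -m handwheel '[{"travel":[0,0.15,0],"yaw":0,"gripper":1},{"travel":[0,0,0],"yaw":0,"gripper":1}]'
python3 -c "
from h import *
tip(.539,.3545,.021,-13.8)"
```

```text
clock: 29.68
tool_pos: [0.5364, 0.3562, -0.0094]
orientation: [-1.539, 0.243, -0.138]
ft_force: [-0.3, -0.6, -1.3]
grip_width: 0.042
clock: 29.92
tool_pos: [0.5363, 0.3563, -0.011]
orientation: [-1.539, 0.242, -0.138]
ft_force: [-0.4, -0.6, -0.8]
grip_width: 0.0413
clock: 30.18
tool_pos: [0.5367, 0.3567, -0.0116]
orientation: [-1.538, 0.242, -0.138]
ft_force: [-0.3, -0.0, 0.1]
grip_width: 0.042
t 30.18 TIP [0.5387 0.3556 0.0214] head -13.9 width 0.0420 F [-0.3 -0.   0.1] tilt 0.071 [-0.063  0.031] q6 0.70
yaw -0.1 travel now cm [ 0.05  0.03 -0.1 ] after yaw [ 0.05  0.03 -0.1 ]
```

```bash

python3 -m handwheel '[{"travel":[0,0.1,0],"yaw":0,"gripper":1},{"travel":[0,0,0],"yaw":0,"gripper":0.45},{"travel":[0,0,0],"yaw":0,"gripper":0.35},{"travel":[0,0,0],"yaw":0,"gripper":0.3},{"travel":[0,0,0],"yaw":0,"gripper":0.3},{"travel":[0,-2,0],"yaw":0,"gripper":0.3},{"travel":[0,-5,0],"yaw":0,"gripper":0.3},{"travel":[0,-3,0],"yaw":0,"gripper":0.3},{"travel":[0,0,0],"yaw":0,"gripper":0.3}]'
python3 -c "
from h import *
tip(.5474,.0756,.11,-13.8)
view('side',200,200,180,200,3,'a6.png')"
```

```text
clock: 31.3
tool_pos: [0.5443, 0.3538, 0.0944]
orientation: [-1.537, 0.241, -0.139]
ft_force: [-0.4, -0.7, 0.4]
grip_width: 0.064
t 31.30 TIP [0.5463 0.3528 0.1273] head -13.9 width 0.0640 F [-0.4 -0.7  0.4] tilt 0.069 [-0.061  0.032] q6 0.71
yaw -0.1 travel now cm [  6.86   0.83 -26.9 ] after yaw [  6.82   0.83 -26.91]
```

View pics/a6.png

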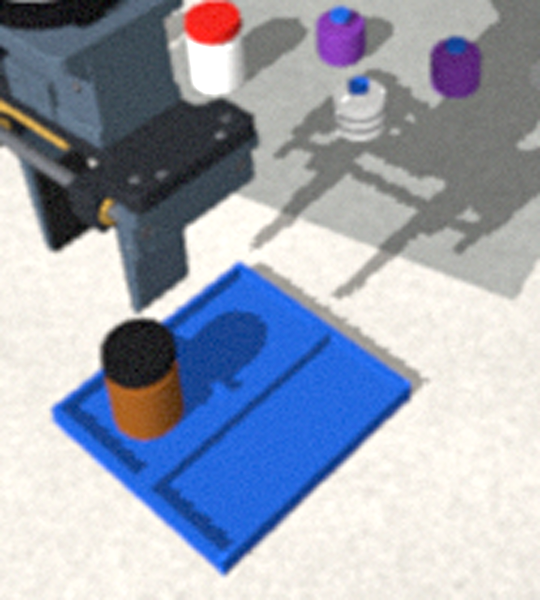

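Amber jar is upright in the left square bay. Next is the white cassette.

```bash

python3 -m handwheel '[{"travel":[1.1,0,-4.4],"yaw":0,"gripper":0.3},{"travel":[1.1,0,-4.4],"yaw":0,"gripper":0.3},{"travel":[1.1,0,-4.4],"yaw":0,"gripper":0.3},{"travel":[1.1,0,-4.4],"yaw":0,"gripper":0.3},{"travel":[1.1,0,-4.4],"yaw":0,"gripper":0.3},{"travel":[1.1,0,-4.4],"yaw":0,"gripper":0.3},{"travel":[0,0,0],"yaw":0,"gripper":0.3}]'
python3 -c "
from h import *
tip(.5474,.0756,.06,-13.8)"
```

```text
clock: 32.22
tool_pos: [0.5395, 0.0731, 0.0788]
orientation: [-1.541, 0.246, -0.131]
ft_force: [-0.8, 1.1, -1.0]
grip_width: 0.064
t 32.23 TIP [0.5418 0.0721 0.1117] head -13.8 width 0.0640 F [-0.8  1.1 -1. ] tilt 0.076 [-0.07  0.03] q6 0.28
yaw 0.0 travel now cm [0.85 5.12 0.41] after yaw [0.85 5.12 0.41]
```

```bash

python3 -m handwheel '[{"travel":[0.8,2.5,0.4],"yaw":0,"gripper":0.3},{"travel":[0.2,2.8,0],"yaw":0,"gripper":0.3},{"travel":[0,0,0],"yaw":0,"gripper":0.3}]'
python3 -c "
from h import *
tip(.5474,.0756,.014,-13.8)
view('side',250,130,150,140,4.2,'w1.png')"
```

```text
clock: 32.6
tool_pos: [0.5456, 0.0772, 0.0227]
orientation: [-1.541, 0.248, -0.13]
ft_force: [0.7, -0.2, 0.4]
grip_width: 0.0636
t 32.60 TIP [0.5479 0.0762 0.0556] head -13.8 width 0.0636 F [ 0.7 -0.2  0.4] tilt 0.078 [-0.072  0.03 ] q6 0.28
yaw -0.0 travel now cm [ 0.28  4.15 -0.12] after yaw [ 0.28  4.15 -0.12]
```

View pics/w1.png

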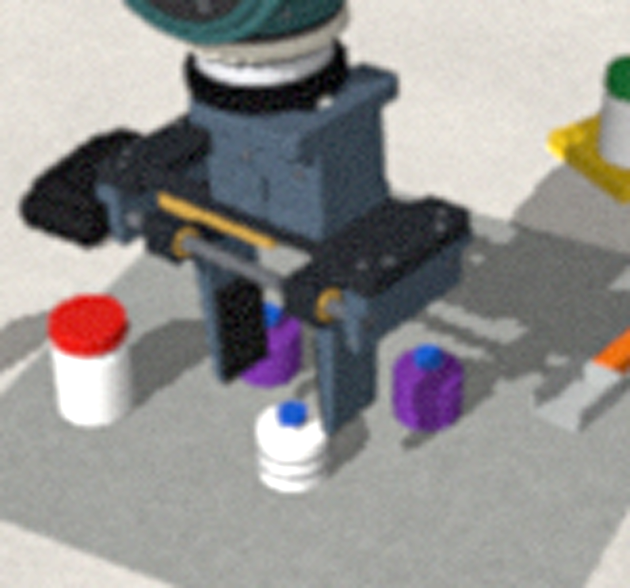

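```bash

python3 -m handwheel '[{"travel":[0.2,2,-0.1],"yaw":0,"gripper":0.3},{"travel":[0.1,2,0],"yaw":0,"gripper":0.3},{"travel":[0,0,0],"yaw":0,"gripper":0.3}]'
python3 -c "
from h import *
tip(.5474,.0756,.014,-13.8)
view('side',250,130,150,140,4.2,'w2.png')"
```

```text
clock: 33.02
tool_pos: [0.547, 0.0774, -0.0173]
orientation: [-1.54, 0.245, -0.132]
ft_force: [-0.6, -0.1, -0.1]
grip_width: 0.0644
t 33.02 TIP [0.5493 0.0764 0.0156] head -13.8 width 0.0644 F [-0.6 -0.1 -0.1] tilt 0.075 [-0.069  0.03 ] q6 0.27
yaw 0.0 travel now cm [-0.15  0.17 -0.13] after yaw [-0.15  0.17 -0.13]
```

View pics/w2.png

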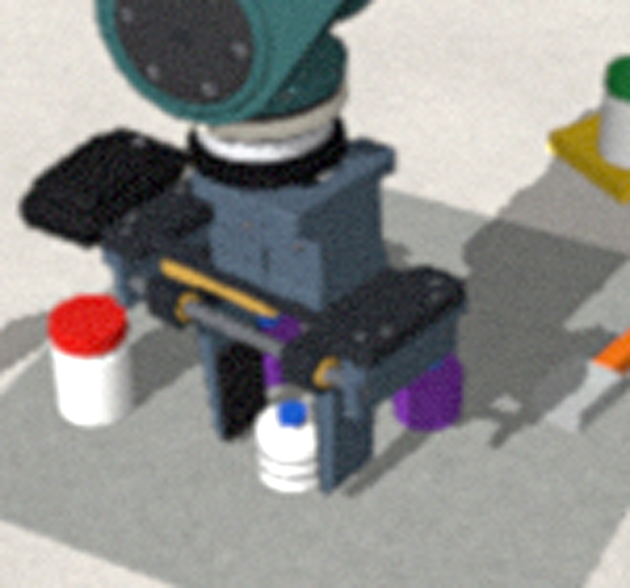

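Centred. Grip and lift.

```bash

python3 -m handwheel '[{"travel":[-0.1,0.15,-0.1],"yaw":0,"gripper":1},{"travel":[0,0,0],"yaw":0,"gripper":1},{"travel":[0,0,0],"yaw":0,"gripper":1},{"travel":[0,0,0],"yaw":0,"gripper":1},{"travel":[0,0,0],"yaw":0,"gripper":1},{"travel":[0,0,0],"yaw":0,"gripper":1}]'
python3 -c "
from h import *
tip(.5474,.0756,.014,-13.8)"
python3 -m handwheel '[{"travel":[0,-2,0],"yaw":0,"gripper":1},{"travel":[0,-5,0],"yaw":0,"gripper":1},{"travel":[0,-5,0],"yaw":0,"gripper":1},{"travel":[0,0,0],"yaw":0,"gripper":1}]'
python3 -c "
from h import *
tip(.5203,.2831,.12,-13.8)
view('side',250,80,150,160,3.8,'w3.png')"
```

```text
clock: 33.83
tool_pos: [0.5472, 0.0767, -0.0166]
orientation: [-1.54, 0.243, -0.135]
ft_force: [1.3, -0.1, -0.6]
grip_width: 0.0375
t 33.83 TIP [0.5494 0.0757 0.0163] head -13.8 width 0.0375 F [ 1.3 -0.1 -0.6] tilt 0.072 [-0.066  0.03 ] q6 0.27
yaw 0.0 travel now cm [-0.18  0.25 -0.06] after yaw [-0.18  0.25 -0.06]
clock: 34.33
tool_pos: [0.5559, 0.0729, 0.1104]
orientation: [-1.54, 0.242, -0.135]
ft_force: [0.2, -0.3, -0.7]
grip_width: 0.0375
t 34.33 TIP [0.5581 0.072  0.1433] head -13.8 width 0.0375 F [ 0.2 -0.3 -0.7] tilt 0.071 [-0.064  0.03 ] q6 0.28
yaw 0.0 travel now cm [-8.52  3.21 19.56] after yaw [-8.52  3.21 19.56]
```

View pics/w3.png

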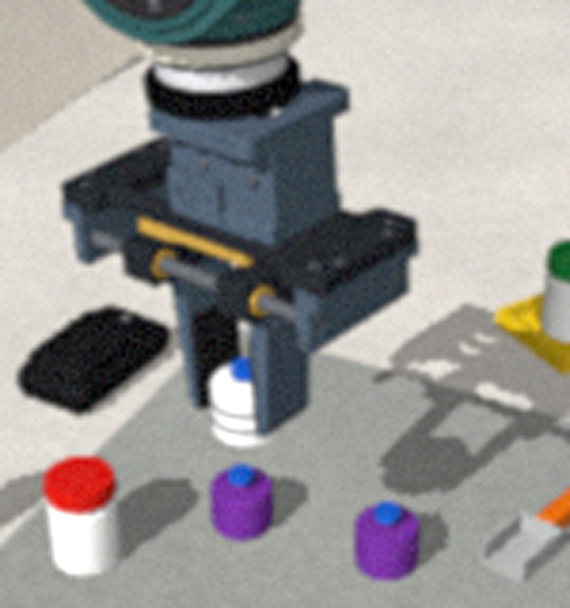

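```bash

python3 -m handwheel '[{"travel":[-1.7,0.2,3.8],"yaw":0,"gripper":1},{"travel":[-1.7,0.2,3.9],"yaw":0,"gripper":1},{"travel":[-1.7,0.2,3.9],"yaw":0,"gripper":1},{"travel":[-1.7,0.2,3.9],"yaw":0,"gripper":1},{"travel":[-1.5,0.2,3.4],"yaw":0,"gripper":1},{"travel":[0,0,0],"yaw":0,"gripper":1}]'
python3 -c "
from h import *
tip(.5203,.2831,.05,-13.8)"
```

```text
clock: 35.12
tool_pos: [0.5138, 0.2808, 0.103]
orientation: [-1.543, 0.25, -0.13]
ft_force: [-0.1, 0.4, -0.3]
grip_width: 0.0375
t 35.12 TIP [0.5163 0.2799 0.1359] head -13.9 width 0.0375 F [-0.1  0.4 -0.3] tilt 0.079 [-0.074  0.027] q6 0.63
yaw -0.1 travel now cm [0.99 8.54 0.33] after yaw [0.99 8.54 0.33]
```

```bash

python3 -m handwheel '[{"travel":[0.8,3,0.2],"yaw":0,"gripper":1},{"travel":[0.2,4,0.1],"yaw":0,"gripper":1},{"travel":[0.1,2.5,0],"yaw":0,"gripper":1},{"travel":[0,0,0],"yaw":0,"gripper":1}]'
python3 -c "
from h import *
tip(.5218,.2825,.0195,-13.8)
view('side',200,200,180,200,3,'w4.png')"
```

```text
clock: 35.62
tool_pos: [0.5166, 0.2807, 0.0031]
orientation: [-1.546, 0.253, -0.128]
ft_force: [0.0, -1.2, 0.5]
grip_width: 0.0379
t 35.62 TIP [0.5192 0.2799 0.036 ] head -13.9 width 0.0379 F [ 0.  -1.2  0.5] tilt 0.082 [-0.077  0.025] q6 0.61
yaw -0.1 travel now cm [0.32 1.63 0.31] after yaw [0.33 1.63 0.31]
```

View pics/w4.png

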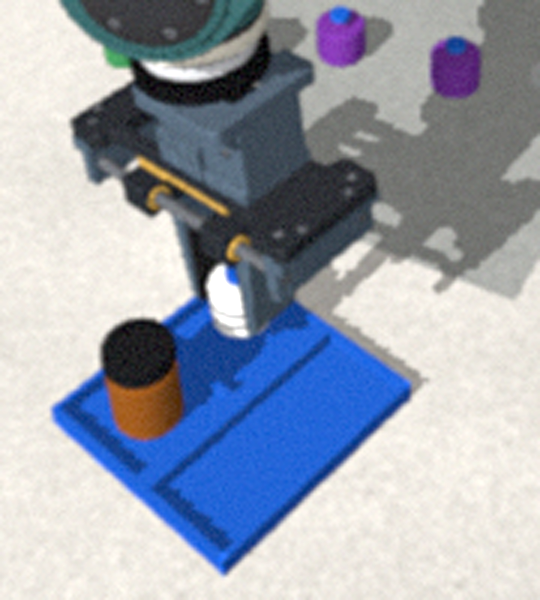

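```bash

python3 -m handwheel '[{"travel":[0.35,0.6,0.3],"yaw":0,"gripper":1},{"travel":[0,0.4,0],"yaw":0,"gripper":1},{"travel":[0,0,0],"yaw":0,"gripper":1}]'
python3 -m handwheel '[{"travel":[0,0.2,0],"yaw":0,"gripper":1},{"travel":[0,0,0],"yaw":0,"gripper":1}]'
python3 -m handwheel '[{"travel":[0,0.2,0],"yaw":0,"gripper":1},{"travel":[0,0,0],"yaw":0,"gripper":1}]'
python3 -c "
from h import *
tip(.5218,.2825,.0195,-13.8)"
```

```text
clock: 36.05
tool_pos: [0.5225, 0.2836, -0.0043]
orientation: [-1.544, 0.25, -0.131]
ft_force: [0.3, -0.8, -0.7]
grip_width: 0.0377
clock: 36.3
tool_pos: [0.5226, 0.2839, -0.0058]
orientation: [-1.543, 0.25, -0.131]
ft_force: [-0.0, -0.3, 0.1]
grip_width: 0.038
clock: 36.55
tool_pos: [0.5225, 0.284, -0.0078]
orientation: [-1.543, 0.249, -0.131]
ft_force: [0.2, 0.3, -0.6]
grip_width: 0.0376
t 36.55 TIP [0.5249 0.2831 0.0251] head -13.9 width 0.0376 F [ 0.2  0.3 -0.6] tilt 0.077 [-0.072  0.028] q6 0.61
yaw -0.1 travel now cm [-0.24  0.58 -0.14] after yaw [-0.24  0.58 -0.14]
```

```bash

python3 -m handwheel '[{"travel":[-0.25,0.3,-0.1],"yaw":0,"gripper":1},{"travel":[0,0,0],"yaw":0,"gripper":1}]'
python3 -m handwheel '[{"travel":[0,0.15,0],"yaw":0,"gripper":1},{"travel":[0,0,0],"yaw":0,"gripper":1}]'
python3 -m handwheel '[{"travel":[0,0.15,0],"yaw":0,"gripper":1},{"travel":[0,0,0],"yaw":0,"gripper":1}]'
python3 -c "
from h import *
tip(.5218,.2825,.0195,-13.8)"
```

```text
clock: 36.8
tool_pos: [0.5193, 0.2836, -0.0108]
orientation: [-1.543, 0.25, -0.131]
ft_force: [-0.0, 0.7, -0.5]
grip_width: 0.0377
clock: 37.05
tool_pos: [0.5192, 0.2837, -0.0125]
orientation: [-1.543, 0.25, -0.131]
ft_force: [-0.7, -0.3, -0.2]
grip_width: 0.0377
clock: 37.3
tool_pos: [0.5194, 0.2839, -0.013]
orientation: [-1.543, 0.25, -0.131]
ft_force: [-0.2, -0.3, 0.0]
grip_width: 0.0378
t 37.30 TIP [0.5218 0.283  0.0199] head -13.9 width 0.0378 F [-0.2 -0.3  0. ] tilt 0.078 [-0.072  0.028] q6 0.61
yaw -0.1 travel now cm [ 0.02  0.04 -0.05] after yaw [ 0.02  0.04 -0.05]
```

```bash

python3 -m handwheel '[{"travel":[0,0.1,0],"yaw":0,"gripper":1},{"travel":[0,0,0],"yaw":0,"gripper":0.5},{"travel":[0,0,0],"yaw":0,"gripper":0.4},{"travel":[0,0,0],"yaw":0,"gripper":0.35},{"travel":[0,0,0],"yaw":0,"gripper":0.35},{"travel":[0,-2,0],"yaw":0,"gripper":0.35},{"travel":[0,-5,0],"yaw":0,"gripper":0.4},{"travel":[0,-3,0],"yaw":0,"gripper":0.4},{"travel":[0,0,0],"yaw":0,"gripper":0.4}]'
python3 -c "
from h import *
tip(.4268,-.0806,.10,-14)
view('side',200,200,180,200,3,'w5.png')"
```

```text
clock: 38.42
tool_pos: [0.5249, 0.2822, 0.0923]
orientation: [-1.543, 0.254, -0.127]
ft_force: [0.3, 0.7, 0.2]
grip_width: 0.0552
t 38.42 TIP [0.5274 0.2813 0.1252] head -13.9 width 0.0552 F [0.3 0.7 0.2] tilt 0.083 [-0.078  0.028] q6 0.62
yaw 0.1 travel now cm [ -0.84   2.29 -37.57] after yaw [ -0.8    2.29 -37.57]
```

View pics/w5.png

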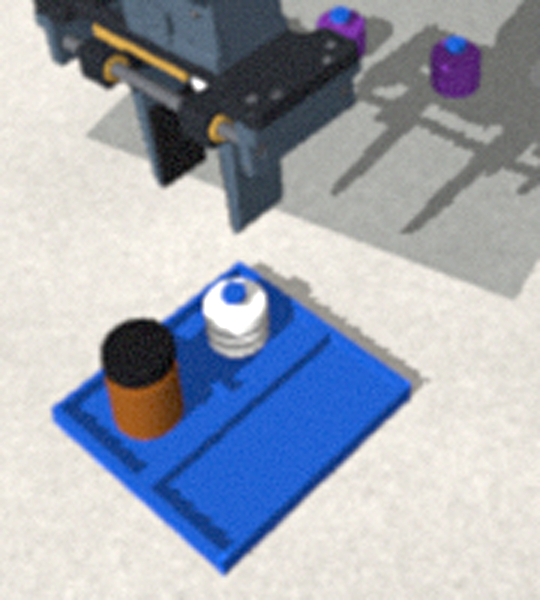

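White cassette is upright in its bay. Now the scoop.

```bash

python3 -m handwheel '[{"travel":[-0.05,0,-4.8],"yaw":0,"gripper":0.5},{"travel":[-0.05,0,-4.8],"yaw":0,"gripper":0.5},{"travel":[-0.05,0,-4.8],"yaw":0,"gripper":0.5},{"travel":[-0.05,0,-4.8],"yaw":0,"gripper":0.5},{"travel":[-0.05,0,-4.8],"yaw":0,"gripper":0.5},{"travel":[-0.05,0,-4.8],"yaw":0,"gripper":0.5},{"travel":[-0.05,0,-4.6],"yaw":0,"gripper":0.5},{"travel":[0,0,-3.5],"yaw":0,"gripper":0.5},{"travel":[0,0,0],"yaw":0,"gripper":0.5}]'
python3 -c "
from h import *
tip(.4268,-.0806,.05,-14)
view('side',320,110,150,150,4,'s2.png')
view('top',230,180,180,130,4.4,'s3.png')"
```

```text
clock: 39.6
tool_pos: [0.4235, -0.0856, 0.0821]
orientation: [-1.545, 0.262, -0.118]
ft_force: [-0.0, -0.3, -0.4]
grip_width: 0.0457
t 39.60 TIP [ 0.4265 -0.0865  0.1149] head -13.9 width 0.0457 F [-0.  -0.3 -0.4] tilt 0.093 [-0.089  0.027] q6 -0.02
yaw 0.1 travel now cm [0.49 6.48 0.55] after yaw [0.49 6.48 0.55]
```

View pics/s2.png

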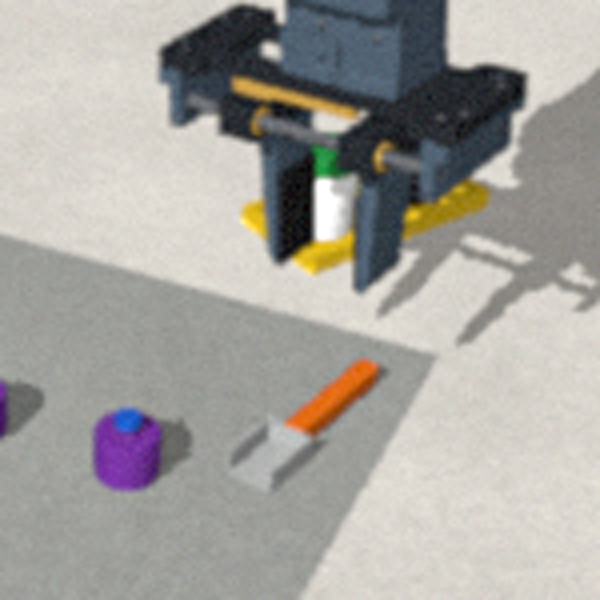

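View pics/s3.png

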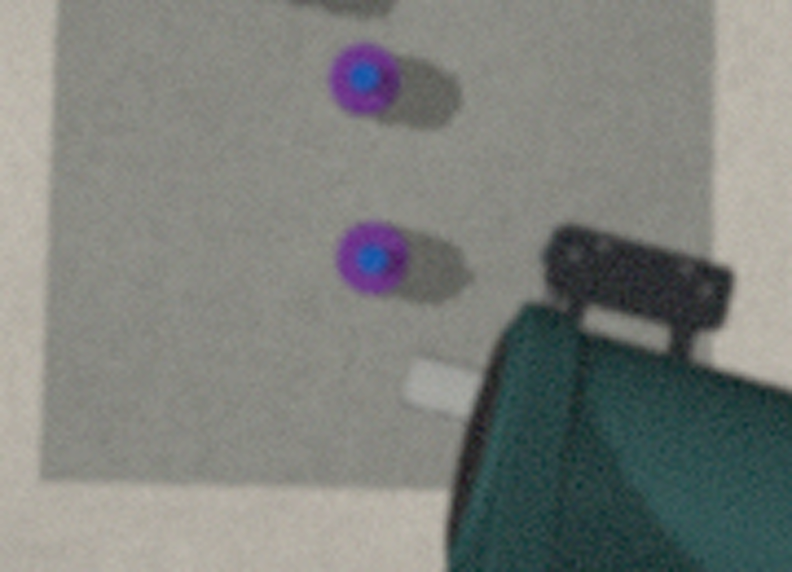

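```bash

python3 -m handwheel '[{"travel":[0.5,3,0.5],"yaw":0.1,"gripper":0.5},{"travel":[0.2,4,0.1],"yaw":0,"gripper":0.5},{"travel":[0,0,0],"yaw":0,"gripper":0.5}]'
python3 -c "
from h import *
tip(.4268,-.0806,.006,-14)
view('side',320,110,150,150,4,'s4.png')"
```

```text
clock: 40.08
tool_pos: [0.4271, -0.0754, 0.0102]
orientation: [-1.545, 0.259, -0.116]
ft_force: [-1.1, -0.6, 0.8]
grip_width: 0.0457
t 40.08 TIP [ 0.43   -0.0762  0.0431] head -13.7 width 0.0457 F [-1.1 -0.6  0.8] tilt 0.092 [-0.088  0.027] q6 -0.00
yaw 0.3 travel now cm [ 0.13  3.71 -0.52] after yaw [ 0.13  3.71 -0.52]
```

View pics/s4.png

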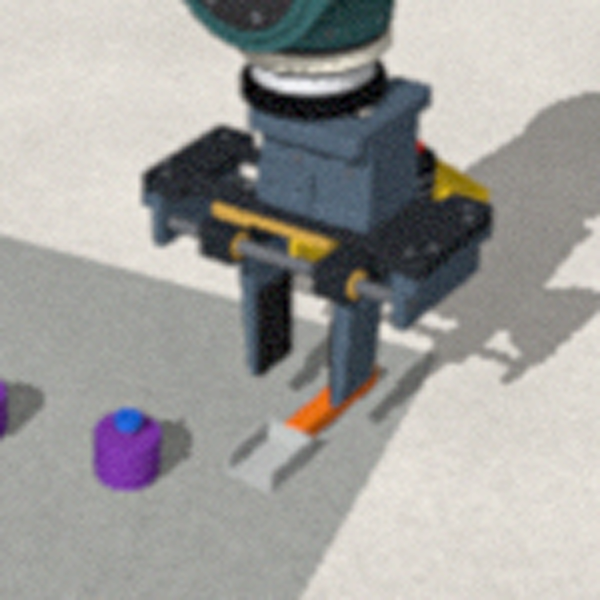

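```bash
python3 - <<'E'
from h import *
o=observe();M=R.from_rotvec(o["orientation"]).as_matrix();T=o["tool_pos"]-.033*M[:,1]
c=cv2.convertScaleAbs(cv2.resize(snapshot("side")[160:260,360:440],None,fx=7,fy=7,interpolation=cv2.INTER_CUBIC),alpha=1.6)
def dot(p,col):
    u=w2px("side",p);cv2.circle(c,(int((u[0]-360)*7),int((u[1]-160)*7)),4,col,-1)
for sx in(-1,1):
    for dx in(.0228,.0363):
        for sz in(-.016,.016): dot(T+M[:,0]*sx*dx+M[:,2]*sz,(255,0,0))
dot(T,(255,255,0))
a=np.array([.4121,-.14,0]);b=np.array([.4416,-.0211,0])
for k in(0,.5,1): dot(a+(b-a)*k,(0,255,0))
cv2.imwrite("pics/s5.png",c[:600,:,::-1])
E
```

```text
(no output)
```

View pics/s5.png

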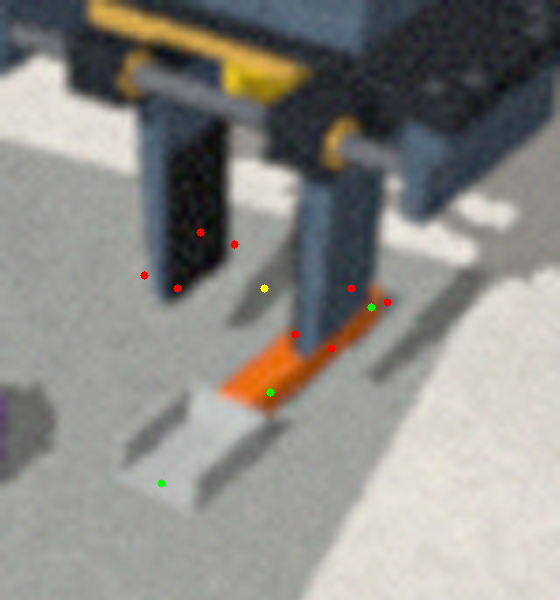

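```bash

python3 -m handwheel '[{"travel":[0.1,1.5,-0.5],"yaw":0.3,"gripper":0.5},{"travel":[0.1,1.2,0],"yaw":0,"gripper":0.5},{"travel":[0,0,0],"yaw":0,"gripper":0.5}]'
python3 -c "
from h import *
tip(.4268,-.0816,.006,-14)
view('side',340,140,110,110,5.4,'s6.png')"
```

```text
clock: 40.55
tool_pos: [0.4296, -0.0813, -0.0139]
orientation: [-1.546, 0.257, -0.127]
ft_force: [-0.3, 0.4, -0.8]
grip_width: 0.0457
t 40.55 TIP [ 0.4322 -0.0821  0.0189] head -14.0 width 0.0457 F [-0.3  0.4 -0.8] tilt 0.084 [-0.08   0.025] q6 -0.01
yaw -0.0 travel now cm [-0.43  1.33 -0.08] after yaw [-0.43  1.33 -0.08]
```

View pics/s6.png

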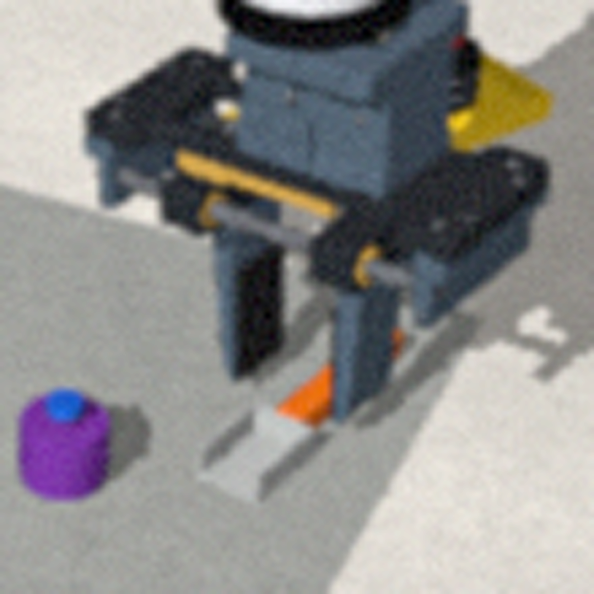

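```bash

python3 -m handwheel '[{"travel":[-0.4,0.5,-0.1],"yaw":0,"gripper":0.5},{"travel":[0,0.4,0],"yaw":0,"gripper":0.5},{"travel":[0,0.3,0],"yaw":0,"gripper":0.5},{"travel":[0,0,0],"yaw":0,"gripper":0.5}]'
python3 -c "
from h import *
tip(.4268,-.0816,.006,-14)
view('side',340,140,110,110,5.4,'s7.png')"
```

```text
clock: 41.1
tool_pos: [0.4246, -0.0812, -0.0255]
orientation: [-1.546, 0.256, -0.128]
ft_force: [-1.0, -0.4, 0.3]
grip_width: 0.0454
t 41.10 TIP [ 0.4272 -0.082   0.0073] head -14.1 width 0.0454 F [-1.  -0.4  0.3] tilt 0.083 [-0.079  0.025] q6 -0.01
yaw -0.1 travel now cm [-0.04  0.14  0.03] after yaw [-0.04  0.14  0.03]
```

View pics/s7.png

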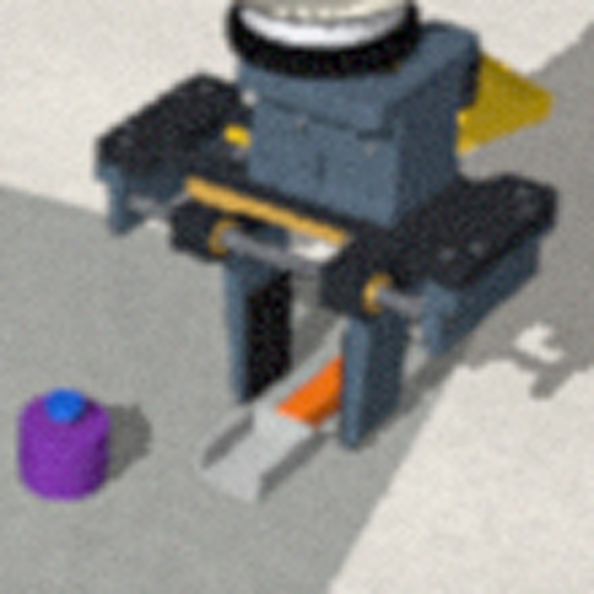

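```bash

python3 -m handwheel '[{"travel":[0,0.25,0],"yaw":0,"gripper":0.5},{"travel":[0,0,0],"yaw":0,"gripper":0.7},{"travel":[0,0,0],"yaw":0,"gripper":1},{"travel":[0,0,0],"yaw":0,"gripper":1},{"travel":[0,0,0],"yaw":0,"gripper":1},{"travel":[0,0,0],"yaw":0,"gripper":1},{"travel":[0,0,0],"yaw":0,"gripper":1}]' 25
python3 -c "
from h import *
tip(.4563,.3369,.12,-13.8)
view('side',340,140,110,110,5.4,'s8.png')"
```

```text
clock: 42.02
tool_pos: [0.4263, -0.0815, -0.0258]
orientation: [-1.547, 0.254, -0.13]
ft_force: [-1.2, 0.0, 3.9]
grip_width: 0.014
t 42.02 TIP [ 0.4289 -0.0823  0.0071] head -14.0 width 0.0140 F [-1.2  0.   3.9] tilt 0.081 [-0.077  0.024] q6 -0.01
yaw -0.2 travel now cm [ -8.39 -10.46  41.39] after yaw [ -8.22 -10.46  41.42]
```

View pics/s8.png

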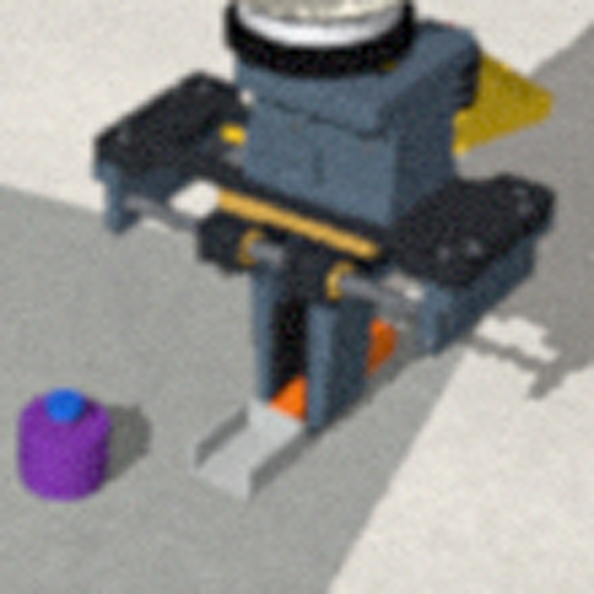

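```bash

python3 -m handwheel '[{"travel":[0,-1.5,0],"yaw":0,"gripper":1},{"travel":[0,-4,0],"yaw":0,"gripper":1},{"travel":[0,-4.5,0],"yaw":0,"gripper":1},{"travel":[0,0,0],"yaw":0,"gripper":1}]'
python3 -c "
from h import *
tip(.4563,.3369,.11,-13.8)
view('side',320,110,140,140,4.2,'s9.png')"
```

```text
clock: 42.58
tool_pos: [0.434, -0.084, 0.0787]
orientation: [-1.547, 0.255, -0.129]
ft_force: [0.1, -0.6, -0.6]
grip_width: 0.0134
t 42.58 TIP [ 0.4365 -0.0847  0.1116] head -14.0 width 0.0134 F [ 0.1 -0.6 -0.6] tilt 0.081 [-0.077  0.024] q6 -0.01
yaw -0.2 travel now cm [-8.27  1.02 41.38] after yaw [-8.1   1.02 41.41]
```

View pics/s9.png

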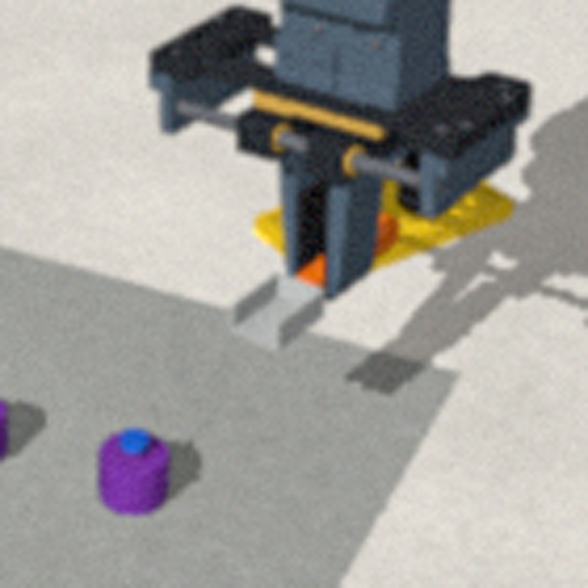

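```bash

python3 -m handwheel '[{"travel":[-0.5,0,2.5],"yaw":-0.2,"gripper":1},{"travel":[-0.85,-0.1,4.4],"yaw":0,"gripper":1},{"travel":[-0.85,-0.1,4.4],"yaw":0,"gripper":1},{"travel":[-0.85,-0.1,4.4],"yaw":0,"gripper":1},{"travel":[-0.85,-0.1,4.4],"yaw":0,"gripper":1},{"travel":[-0.85,-0.1,4.4],"yaw":0,"gripper":1},{"travel":[-0.85,-0.1,4.4],"yaw":0,"gripper":1},{"travel":[-0.85,-0.1,4.4],"yaw":0,"gripper":1},{"travel":[-0.6,-0.1,3],"yaw":0,"gripper":1},{"travel":[0,0,0],"yaw":0,"gripper":1}]'
python3 -c "
from h import *
tip(.4563,.3369,.06,-13.8)
view('side',180,180,230,220,2.7,'s10.png')
view('top',100,170,200,140,4,'s11.png')"
```

```text
clock: 43.88
tool_pos: [0.445, 0.2953, 0.0836]
orientation: [-1.552, 0.267, -0.115]
ft_force: [-0.0, -0.2, -0.4]
grip_width: 0.014
t 43.88 TIP [0.4481 0.2946 0.1164] head -14.0 width 0.0140 F [-0.  -0.2 -0.4] tilt 0.097 [-0.094  0.021] q6 0.69
yaw -0.2 travel now cm [0.32 5.63 4.32] after yaw [0.33 5.63 4.32]
```

View pics/s10.png

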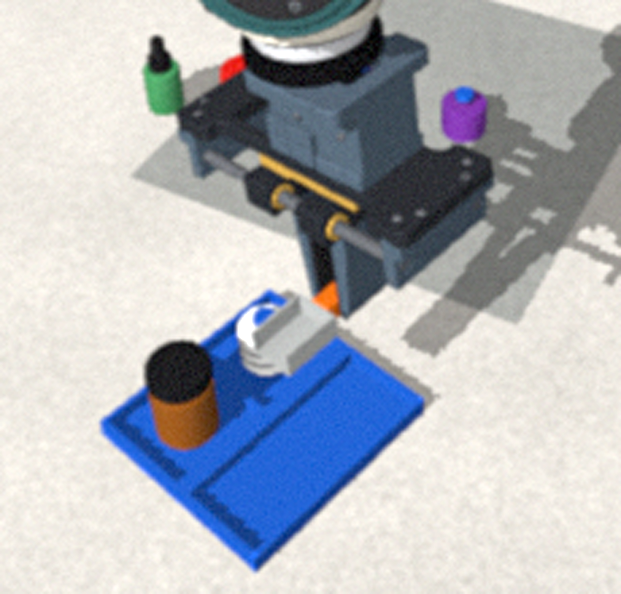

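View pics/s11.png

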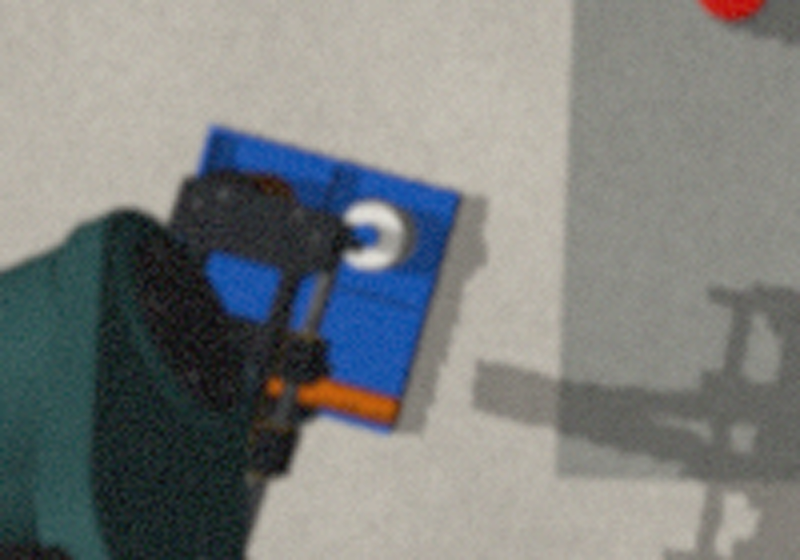

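```bash
python3 -c "
from h import *
e=px2w('top',(199.5,272.3),.12);print(e)
o=observe();M=R.from_rotvec(o['orientation']).as_matrix();T=o['tool_pos']-.033*M[:,1]
print('handle end in tool xz (cm)',(M.T@(e-T))*100, 'px of tip',w2px('top',T))"
```

```text
[0.43510018 0.23527944 0.12      ]
handle end in tool xz (cm) [ 0.12817577 -0.35765296 -5.89646109] px of tip [172.39383597 265.16102784]
```

```bash

python3 -m handwheel '[{"travel":[0.3,2,4.1],"yaw":-0.2,"gripper":1},{"travel":[0.3,4.2,0],"yaw":0,"gripper":1},{"travel":[0,0,0],"yaw":0,"gripper":1}]'
python3 -c "
from h import *
tip(.4558,.3345,.011,-13.8)
view('side',180,200,200,200,3,'s12.png')"
```

```text
clock: 44.35
tool_pos: [0.4544, 0.3305, 0.019]
orientation: [-1.553, 0.269, -0.115]
ft_force: [-0.4, -0.1, 0.1]
grip_width: 0.014
t 44.35 TIP [0.4576 0.3299 0.0519] head -14.1 width 0.0140 F [-0.4 -0.1  0.1] tilt 0.099 [-0.097  0.019] q6 0.72
yaw -0.3 travel now cm [0.11 4.09 0.42] after yaw [0.12 4.09 0.42]
```

View pics/s12.png

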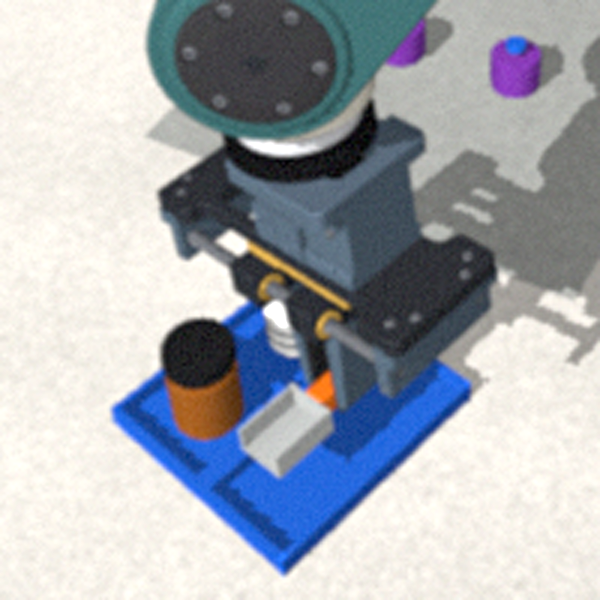

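```bash

python3 -m handwheel '[{"travel":[0.15,2,0.4],"yaw":-0.3,"gripper":1},{"travel":[0,0,0],"yaw":0,"gripper":1}]'
python3 -c "
from h import *
tip(.4558,.3345,.011,-13.8)
view('side',180,200,200,200,3,'s13.png')"
```

```text
clock: 44.65
tool_pos: [0.4582, 0.3349, 0.0037]
orientation: [-1.55, 0.263, -0.115]
ft_force: [0.1, -0.5, -0.0]
grip_width: 0.0141
t 44.65 TIP [0.4612 0.3341 0.0365] head -13.8 width 0.0141 F [ 0.1 -0.5 -0. ] tilt 0.094 [-0.092  0.023] q6 0.72
yaw -0.0 travel now cm [-0.29  2.59 -0.09] after yaw [-0.29  2.59 -0.09]
```

View pics/s13.png

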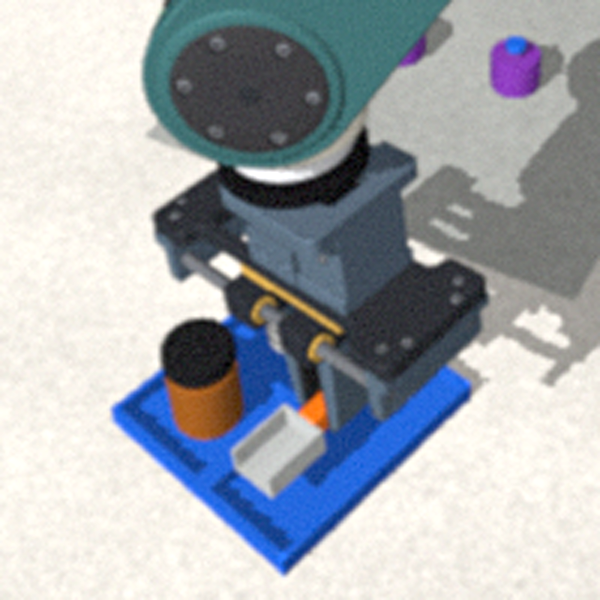

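```bash

python3 -m handwheel '[{"travel":[-0.4,1.0,0],"yaw":0,"gripper":1},{"travel":[-0.1,0.5,0],"yaw":0,"gripper":1},{"travel":[0,0,0],"yaw":0,"gripper":1}]'
python3 -c "
from h import *
tip(.4558,.3345,.011,-13.8)
view('side',180,200,200,200,3,'s14.png')
view('top',100,170,200,140,4,'s15.png')"
```

```text
clock: 45.08
tool_pos: [0.4535, 0.3371, -0.0081]
orientation: [-1.547, 0.26, -0.119]
ft_force: [-0.8, -0.1, -0.9]
grip_width: 0.014
t 45.08 TIP [0.4564 0.3363 0.0247] head -13.9 width 0.0140 F [-0.8 -0.1 -0.9] tilt 0.091 [-0.088  0.025] q6 0.72
yaw -0.1 travel now cm [ 0.11  1.37 -0.19] after yaw [ 0.11  1.37 -0.19]
```

View pics/s14.png

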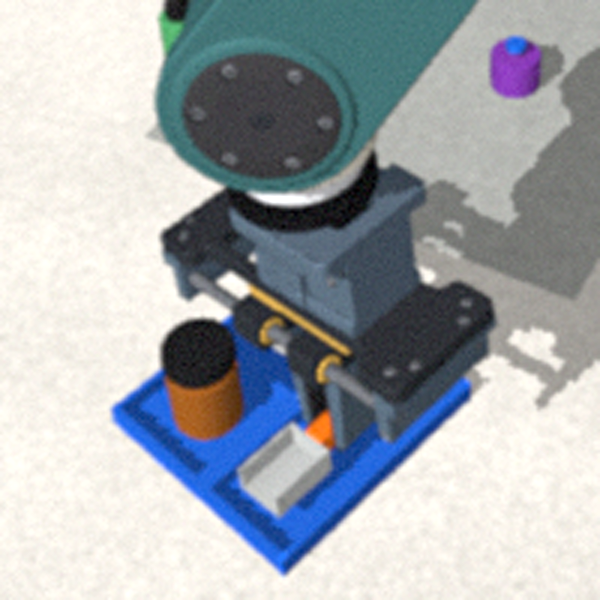

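View pics/s15.png

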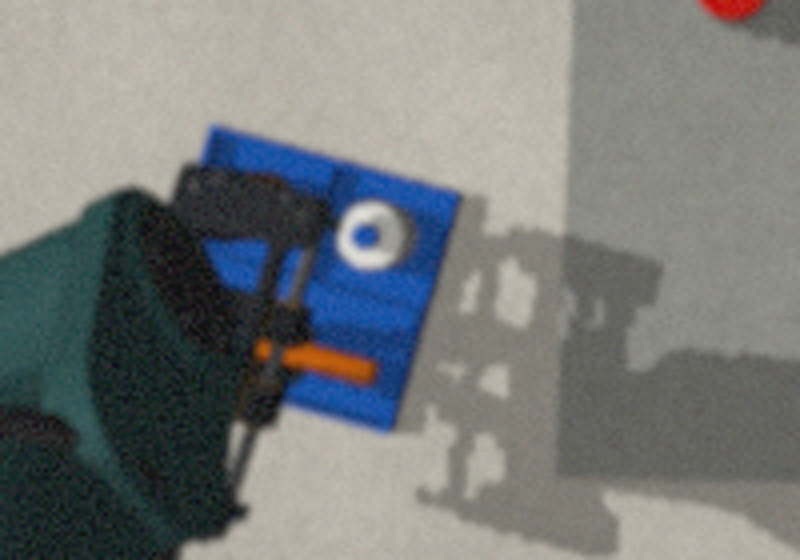

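```bash
python3 - <<'E'
from h import *
o=observe();M=R.from_rotvec(o['orientation']).as_matrix();T=o['tool_pos']-.033*M[:,1]
for h in (.05,.06,.07,.08,.09,.1):
    for a in (.089,.075):
        for zz in (.02,.038):
            P=T+M[:,0]*a-M[:,1]*h+M[:,2]*zz;u=w2px('side',P);print(h,a,zz,P.round(3),((u-[180,200])*3).round(0))
u=w2px('side',[.538,.3549,.064]);print('amber lid',(u-[180,200])*3)
E
python3 -c "
from h import *
view('side',220,240,110,110,5.4,'s16.png')"
```

```text
0.05 0.089 0.02 [0.552 0.333 0.067] [205. 301.]
0.05 0.089 0.038 [0.556 0.351 0.067] [180. 320.]
0.05 0.075 0.02 [0.538 0.337 0.068] [220. 312.]
0.05 0.075 0.038 [0.543 0.354 0.068] [196. 331.]
0.06 0.089 0.02 [0.553 0.333 0.077] [201. 289.]
0.06 0.089 0.038 [0.557 0.351 0.077] [177. 307.]
0.06 0.075 0.02 [0.539 0.336 0.078] [217. 300.]
0.06 0.075 0.038 [0.543 0.354 0.078] [193. 319.]
0.07 0.089 0.02 [0.554 0.333 0.087] [198. 276.]
0.07 0.089 0.038 [0.558 0.35  0.087] [174. 295.]
0.07 0.075 0.02 [0.54  0.336 0.088] [214. 287.]
0.07 0.075 0.038 [0.544 0.354 0.088] [190. 306.]
0.08 0.089 0.02 [0.554 0.333 0.097] [195. 264.]
0.08 0.089 0.038 [0.559 0.35  0.097] [170. 282.]
0.08 0.075 0.02 [0.541 0.336 0.098] [211. 274.]
0.08 0.075 0.038 [0.545 0.353 0.098] [186. 293.]
0.09 0.089 0.02 [0.555 0.332 0.107] [192. 251.]
0.09 0.089 0.038 [0.56  0.35  0.107] [167. 269.]
0.09 0.075 0.02 [0.542 0.336 0.108] [208. 261.]
0.09 0.075 0.038 [0.546 0.353 0.108] [183. 280.]
0.1 0.089 0.02 [0.556 0.332 0.116] [189. 238.]
0.1 0.089 0.038 [0.561 0.35  0.117] [164. 256.]
0.1 0.075 0.02 [0.543 0.335 0.118] [205. 248.]
0.1 0.075 0.038 [0.547 0.353 0.118] [180. 267.]
amber lid [202.9323297  339.79981222]
```

View pics/s16.png

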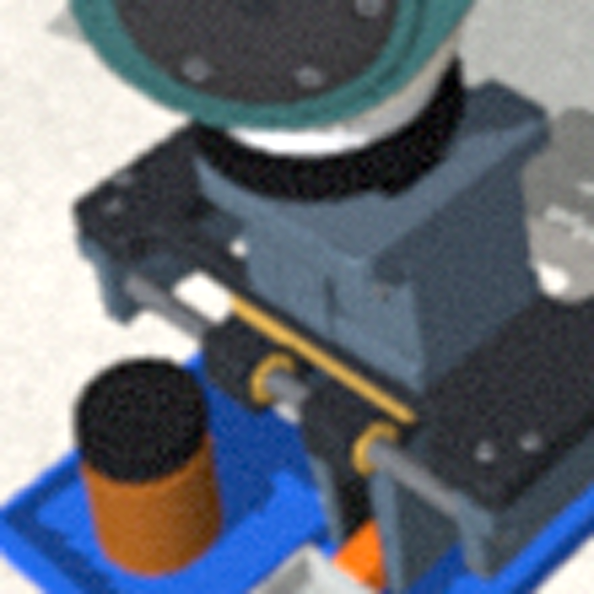

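```bash

python3 -m handwheel '[{"travel":[0,0.5,-0.15],"yaw":0,"gripper":1},{"travel":[0,0,0],"yaw":0,"gripper":1}]'
python3 -m handwheel '[{"travel":[0,0.4,0],"yaw":0,"gripper":1},{"travel":[0,0,0],"yaw":0,"gripper":1}]'
python3 -c "
from h import *
tip(.4558,.3345,.011,-13.8)"
```

```text
clock: 45.48
tool_pos: [0.453, 0.3359, -0.0132]
orientation: [-1.547, 0.26, -0.119]
ft_force: [-0.3, -0.3, -1.5]
grip_width: 0.0138
clock: 45.72
tool_pos: [0.4527, 0.3359, -0.0175]
orientation: [-1.547, 0.26, -0.119]
ft_force: [0.1, 1.1, -0.6]
grip_width: 0.0139
t 45.73 TIP [0.4555 0.3351 0.0154] head -13.9 width 0.0139 F [ 0.1  1.1 -0.6] tilt 0.091 [-0.087  0.025] q6 0.72
yaw -0.1 travel now cm [ 0.08  0.43 -0.05] after yaw [ 0.08  0.43 -0.05]
```

```bash

python3 -m handwheel '[{"travel":[0.05,0.2,0],"yaw":0,"gripper":1},{"travel":[0,0,0],"yaw":0,"gripper":1}]'
python3 -m handwheel '[{"travel":[0,0.15,0],"yaw":0,"gripper":1},{"travel":[0,0,0],"yaw":0,"gripper":1}]'
python3 -m handwheel '[{"travel":[0,0.15,0],"yaw":0,"gripper":1},{"travel":[0,0,0],"yaw":0,"gripper":1}]'
python3 -c "
from h import *
tip(.4558,.3345,.011,-13.8)
view('side',220,250,130,130,4.6,'s17.png')"
```

```text
clock: 45.98
tool_pos: [0.453, 0.3359, -0.0197]
orientation: [-1.547, 0.26, -0.119]
ft_force: [-0.1, 0.7, -0.8]
grip_width: 0.014
clock: 46.22
tool_pos: [0.453, 0.336, -0.021]
orientation: [-1.547, 0.26, -0.119]
ft_force: [-1.7, -2.2, 3.3]
grip_width: 0.014
clock: 46.48
tool_pos: [0.453, 0.3362, -0.0212]
orientation: [-1.547, 0.26, -0.118]
ft_force: [-0.5, -1.0, 0.9]
grip_width: 0.0143
t 46.48 TIP [0.4559 0.3353 0.0117] head -13.8 width 0.0143 F [-0.5 -1.   0.9] tilt 0.091 [-0.088  0.025] q6 0.71
yaw -0.0 travel now cm [ 0.02  0.07 -0.08] after yaw [ 0.02  0.07 -0.08]
```

View pics/s17.png

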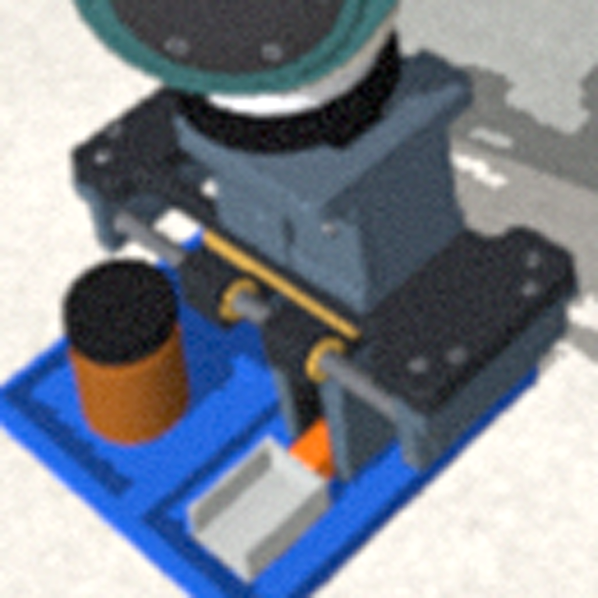

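```bash

python3 -m handwheel '[{"travel":[0,0,0],"yaw":0,"gripper":0.8},{"travel":[0,0,0],"yaw":0,"gripper":0.76},{"travel":[0,0,0],"yaw":0,"gripper":0.76},{"travel":[0,0,0],"yaw":0,"gripper":0.76}]'
python3 -m handwheel '[{"travel":[-0.05,-0.6,0],"yaw":0,"gripper":0.76},{"travel":[-0.1,-1,0],"yaw":0,"gripper":0.76},{"travel":[-0.2,-2,0],"yaw":0,"gripper":0.76},{"travel":[-0.2,-4,0],"yaw":0,"gripper":0.76},{"travel":[0,-4,0],"yaw":0,"gripper":0.7},{"travel":[0,0,0],"yaw":0,"gripper":0.7}]'
python3 -c "
from h import *
tip(.45,0,.2,-13.8)
view('side',200,200,180,200,3,'s18.png')"
```

```text
clock: 47.02
tool_pos: [0.453, 0.3362, -0.0216]
orientation: [-1.546, 0.26, -0.119]
ft_force: [-0.0, 0.1, 1.0]
grip_width: 0.0217
clock: 47.78
tool_pos: [0.4586, 0.3349, 0.1032]
orientation: [-1.545, 0.258, -0.12]
ft_force: [0.8, -0.1, -0.2]
grip_width: 0.0273
t 47.77 TIP [0.4614 0.334  0.136 ] head -13.8 width 0.0273 F [ 0.8 -0.1 -0.2] tilt 0.089 [-0.085  0.027] q6 0.74
yaw -0.0 travel now cm [  6.29  -7.17 -32.66] after yaw [  6.26  -7.17 -32.67]
```

View pics/s18.png

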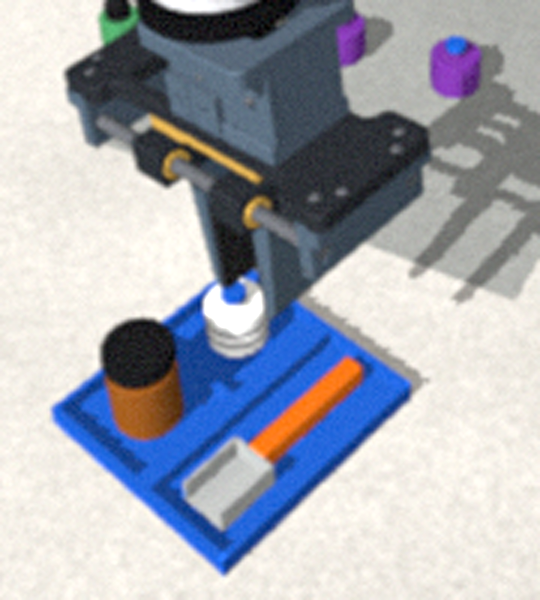

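```bash

python3 -m handwheel '[{"travel":[0,-4,0],"yaw":0,"gripper":0.7},{"travel":[0,-4,-2],"yaw":0,"gripper":0.7},{"travel":[0.8,0,-4.5],"yaw":0,"gripper":0.7},{"travel":[0.8,0,-4.5],"yaw":0,"gripper":0.7},{"travel":[0.8,0,-4.5],"yaw":0,"gripper":0.7},{"travel":[0.8,0,-4.5],"yaw":0,"gripper":0.7},{"travel":[0.8,0,-4.5],"yaw":0,"gripper":0.7},{"travel":[0.8,0,-4.5],"yaw":0,"gripper":0.7},{"travel":[0,0,0],"yaw":0,"gripper":0.7},{"travel":[0,0,0],"yaw":0,"gripper":0.7}]'
python3 -c "
from h import *
for n in('top','side'): cv2.imwrite('pics/'+n+'f.png',cv2.convertScaleAbs(snapshot(n)[:,:,::-1],alpha=1.5))
view('top',120,190,110,100,6,'f1.png')
view('top',400,210,100,90,6,'f2.png')"
```

```text
clock: 49.08
tool_pos: [0.4351, 0.03, 0.174]
orientation: [-1.55, 0.266, -0.111]
ft_force: [0.7, 0.4, 1.4]
grip_width: 0.0275
```

View pics/topf.png

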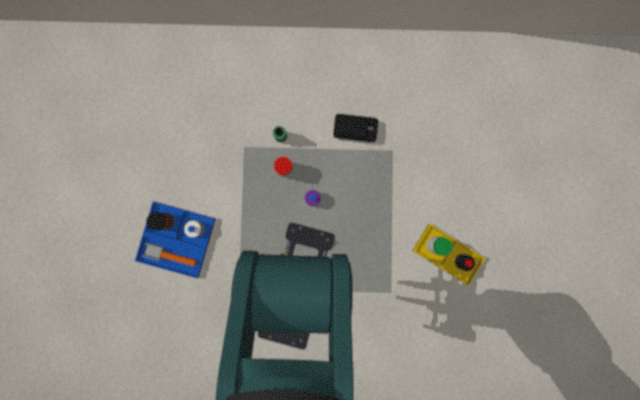

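View pics/f1.png

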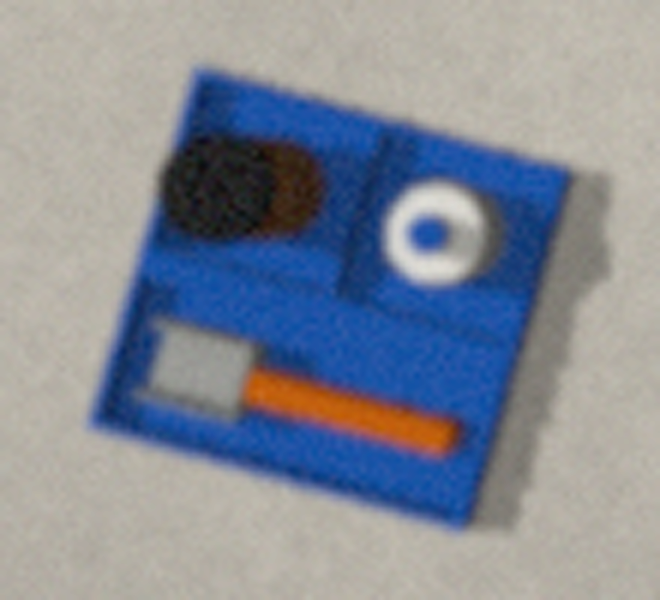

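View pics/f2.png

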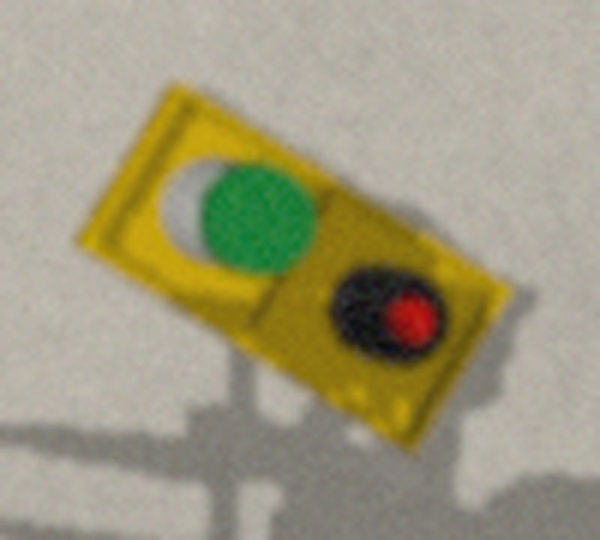

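View pics/sidef.png

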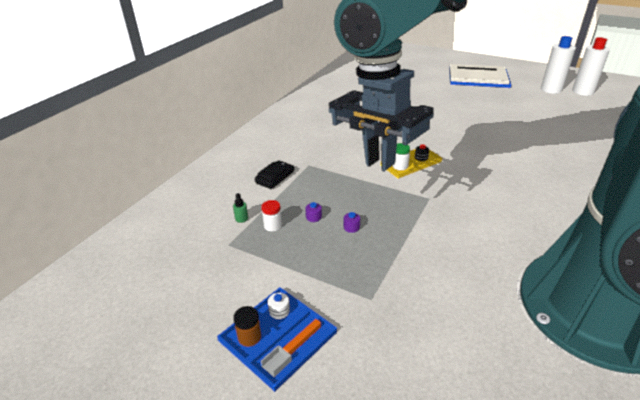

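```bash
python3 - <<'E'
from h import *
def tr(n,uv,z,c,th):
    w=px2w('top',uv,z)[:2]-c;r=np.array([[np.cos(th),np.sin(th)],[-np.sin(th),np.cos(th)]])@w;print(n,(r*1000).round(1));return r
B=((.4952,.3274),-.241);Y=((.4754,-.3145),-.5353)
tr('amber',(156.3,221.2),.064,*B);tr('white',(193,228.8),.034,*B);tr('whiteplug',(191.7,228.6),.044,*B)
a=tr('hend',(196.3,262.8),.015,*B);b=tr('bend',(145.8,250),.018,*B);print((a+b)/2,np.arctan2(*(b-a)))
tr('green',(443.3,246.7),.064,*Y);tr('blackplug',(468.8,263.3),.044,*Y)
for n,uv,z in [("red",(283,166),.06)]: print(px2w('top',uv,z))
a=cv2.imread('pics/top0.png')[105:180,265:385].astype(int);b=snapshot('top')[105:180,265:385,::-1].astype(int)
d=abs(a-b).max(2)>40;print(d.sum(), np.argwhere(d)[:,::-1].min(0)+[265,105] if d.any() else 0,np.argwhere(d)[:,::-1].max(0)+[265,105] if d.any() else 0)
E
```

```text
amber [34.5 34.7]
white [ 36.6 -39. ]
whiteplug [ 37.3 -39.2]
hend [-39.2 -62.7]
bend [-41.  58.]
[-0.0400835  -0.00236462] -0.014993217993673114
green [ 1.9 37.3]
blackplug [  2.9 -37. ]
[0.6675464  0.07639698 0.06      ]
305 [343 156] [362 176]
```

```bash
python3 -c "
from station import *
o=observe();print(o['clock'],abs(o['qvel']).max(),o['grip_width']);print(sign_off())"
```

```text
49.325 0.0031202591732982614 0.027434497929077137
the job is handed in; nothing more can be done
None
```

Both kits are made up and the job is handed in at about 49 s. All five items are upright or flat in their bays and released, and the arm is clear and still.

**Placement.** This is from the last top view, as the offset from each bay's centre in tray x, y:

| Item | Tray and bay | Offset (mm) |
|---|---|---|
| Amber jar | blue, square | −0.5, −2 |
| White cassette | blue, square | +2, −2 |
| Scoop | blue, long | 0, −2; turned 0.015 rad |
| Green-lidded jar | yellow, square | +2, 0 |
| Black cassette | yellow, square | +3, 0 |

**Left alone.** Comparing the first and last top pictures around the red-lidded jar, mouse and dropper bottle, the only change was the spot the amber jar had left.

**What disagreed along the way:**
- **Fingertip height:** the fingertips sat about 33 mm above the reported TCP. I found this from pictures and shadows. I tried to confirm it by touching the mat, but downward moves stopped at reported z ≈ −0.028 with no force, so I relied on the pictures.
- **Tool tilt:** the tool gradually leaned over, up to about 0.1 rad. The later items were therefore held slightly tilted and settled flat when released.
- **Side camera:** it disagreed with the top camera by 2–3 pixels.
- **Floor contact:** at each set-down I judged this mainly by the descent stopping. The force readings were near the noise level.

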